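# Level the marble deck and stand the catch tub on it

### The job

The hinged aluminium deck of the marble railway sags at its knob end. First turn the red wing knob until the deck sits level, flush with the two side rails, then turn the upside-down green tub mouth up and set it down gently in the middle of the deck, on the yellow square, ready to catch marbles. Leave the toys in the tray undisturbed and let go of everything.

Things in the scene. Friction and masses are not known exactly. Their poses are not given: they have to be found in the camera images.
- stand: Levelling stand, fixed. Wooden base 260 x 136 x 12 mm (x = -110 to +150); two fixed aluminium side rails 170 mm long, 8 mm thick, outer faces at y = +-66 mm, tops 55 mm above the floor. Origin: on the floor under the middle of the level deck; x runs from the hinge end (pin along y at x = -78, z = 50 mm) to the knob end (vertical knob axis at x = +105 mm); z up.
- deck_mid (a point): Centre of the 66 mm yellow square on the deck's top. Deck: plate 150 (x) x 112 x 10 mm; x towards the knob end, z normal to its top. Level = z vertical; middle then 55 mm above the floor, top flush with the rails. Starts with the knob end low by 0.075 to 0.145 rad. Each rad of clockwise knob turn (from above) raises that end by 0.05 rad of tilt; the deck stays where the knob puts it.
- knob_grip (a point): Grip point of the red wing knob, on its vertical axis, 100 mm above the floor. The wing is a bar 64 mm long (along this point's x), 14 mm thick (y) and 38 mm tall (from 76 to 114 mm above the floor), over a black disc of 40 mm diameter whose top is at 76 mm.
- foot_knob (a joint): Turn of the red wing knob, rad, grows clockwise seen from above; stops at -3.6 and +2.0, stays where left, about 0.08 N m of friction. The wing lies along the stand's x at 0. The value at which the deck is level differs from time to time (about -0.35 to +0.35): go by the deck.
- tub: Loose green plastic square tub with a white band round its closed end, 46 x 46 mm outside, 62 mm from mouth to closed end, walls and bottom 4 mm, about 0.13 kg. Origin: centre of the mouth; z points from the mouth to the closed end (up at the start, when it stands mouth down on the floor; down when it is mouth up). x and y are the normals of its flat side faces. It can lie steadily on a side face.
- tub_base (a point): Centre of the tub's closed end (outer face), 62 mm along z from the tub's origin; same axes as the tub.
- tray: Clear acrylic tray 140 x 360 x 22 mm, fixed, origin at the centre of its underside; holds the toys.
- helicopter: Blue toy helicopter, about 120 mm long and 70 mm tall, loose in the tray; leave alone. Origin under its cabin.
- wagon: Red wooden mail wagon 84 x 56 x 54 mm, loose in the tray; leave alone. Origin under its middle.
- station: Yellow station-shaped music box 85 x 60 x 75 mm with a terracotta roof, loose in the tray; leave alone. Origin under its middle.
- tunnel: Glass marble tunnel, a tube 110 mm long and 48 mm across on two wooden feet, loose in the tray; leave alone. Origin under its middle.

How it is judged (in metres and radians):
On the way, in this order (a step that is already met when the one before it is completed fails the run):
1. the deck is turned level, while the tub is not yet on it (angle between deck_mid's own z axis and vertical below 0.02 rad and horizontal distance between tub and deck_mid above 0.1 m), for 0.2 s.
2. the tub stands mouth up on the middle of the deck (angle between tub's own z axis and vertical above 3.08 rad and horizontal distance between tub_base and deck_mid below 0.02 m and z of tub_base in the frame of deck_mid below 0.005 m), for 0.2 s.
At the end, for the whole second after the job is handed in: The deck is within 0.02 rad (about 1.1 degrees) of level; the tub stands at rest on it mouth up (within 0.06 rad of upright, closed end within 5 mm of the deck's top) with its centre within 20 mm of the centre of the yellow square; the knob is at rest (all of step 2 and angle between deck_mid's own z axis and vertical below 0.02 rad and z of tub_base in the frame of deck_mid above -0.005 m and linear speed of tub below 0.02 m/s and velocity of joint foot_knob between -0.05 and 0.05 rad/s); the robot touches nothing.
It fails at once if a toy in the tray is pushed by more than 15 mm (distance of any of helicopter, wagon, station, tunnel from where it was at the start of the episode above 0.015 m).
It fails at once if the tub is banged or pressed on the stand with more than 40 N (contact force between tub and stand above 40 N).
It also fails if it takes over 72 s, if anything falls off the work surface, if the arm or the gripper's body presses on something with over 40 N, if the wrist force passes 120 N, or if a joint passes its speed limit or range.

### The arm

A 6-joint arm with a two-finger parallel gripper is mounted at the origin on the work surface. World frame = base frame: x ahead of the robot, y to its left, z up, the work surface at z = 0. Lengths are in mm, angles in rad, forces in N, time in s.
With the tool pointing down it reaches from about 300 to 750 mm from the base axis. Payload 8.5 kg.
Tool frame: the origin (TCP) lies midway between the tips of the shut fingers; the grasp point (between the pads) lies 19 mm behind it; z points along the fingers, y is the direction in which the jaws open and shut (so a half turn about z gives the same grasp; the last joint's range is limited). The gripper opens to 88 mm and grips with 3 to 60 N. Pads are 18 mm wide; open, the fingers measure 123 mm over their backs; the gripper's body (75 mm by 187 mm) begins 45 mm behind the grasp point.
Start: joints at [-1.423, 0.381, 1.297, -0, 1.464, -0.215], TCP at [195.185, -514.182, 238.748] pointing down, gripper open.
Joint ranges: [-3.11, 3.11], [-0.89, 2.33], [0.22, 2.48], [-1.42, 4.56], [0.17, 2.85], [-2.88, 2.88]. Speed limits (rad/s): [2.39, 2.39, 3.14, 3.14, 3.14, 3.14].

### API

Orientations are given as a rotation vector (axis times angle).
In Python, from rig import r, optics, sign_off gives the robot as it stands.
- The arm moves only by the shell command python3 -m creep 'ROWS' [FORCE]. ROWS is a JSON object of lists of equal length, an entry for each row: "dr": the turn, a rotation vector about the tool's x, y, z in degrees, a list of three; "offset": the shift along the tool's x, y, z in cm, a list of three; "grip": the closure, from 0 (fully open) to 1 (shut). A call has exactly 8 rows; each row is the pose to reach, as a shift and turn from the pose commanded when the call began, along the tool's axes at that moment; what a row does not reach only later rows make up. A row lasts 1/10 s, in which the tool goes at most 50 mm and 8.59 degrees, less where a joint would pass 70% of its speed; a pose out of reach is approached as far as the arm can. A call with a gripper value outside its range is refused whole. The fingers move at their own pace and stop on an object; FORCE is the grip in N (left out, the last holds). Time passes only in rows, so rows that repeat a pose let the fingers close, or fill a call up. It gives the time, the measured TCP pose, the force and the opening at its end, in the units of the state.
- r.sense(): the state, without advancing time (a new reading comes with each control period).
- optics.read_camera(name): name is "side" or "top" or "wrist"; returns a dict with "pixels" (480x640x3 uint8, blue, green, red), "fx", "fy", "cx", "cy" (pixels), "dist" ([k1, k2, p1, p2, k3] as OpenCV has them; the pictures are not rectified), "R" (3x3) and "t" (3): a world point X has camera coordinates R X + t. Camera axes: x right, y down, z forward; pixel columns grow to the right and rows downward; lengths in mm; the calibration is good to about 2 mm. A picture is of the moment at which its call begins. There is no depth.
- sign_off(): hands the job in, once; it reports no verdict.
The state is a dict: "t": time; "joint_positions": joint angles; "dq": joint speeds; "joint_efforts": joint torques, N m; "tool_pos": TCP position; "orientation": TCP orientation; "wrist_force": force on the tool from outside, world axes, zero at the start; "moment": the same for the moment, N m; "opening": finger opening in mm.
Only numpy, scipy, OpenCV 4.12 (cv2) and the standard library are available. Lean on these libraries where they do the work, as an engineer would, in place of code of your own. Each camera call takes 0.05 s, during which the arm holds its last target.

## Working session

There is one attempt and no reset: what is moved stays moved. The work goes in short steps, Python scripts to look and compute and a shell command to move; the robot and the scene stay as the last step left them, time stands still between calls to the robot, and variables do not carry over. Pictures are saved under pics/ and viewed, and the job is handed in when it is done.

```bash
ls; mkdir -p pics
python3 - <<'E'
from rig import r, optics
import cv2, numpy as np
print(r.sense())
for n in ["side","top","wrist"]:
    c=optics.read_camera(n); cv2.imwrite(f"pics/{n}0.png",c["pixels"])
    R=np.array(c["R"]);t=np.array(c["t"])
    print(n,c["fx"],c["fy"],c["cx"],c["cy"],c["dist"],"pos",-R.T@t,"fwd",R[2])
E
```

```text
pics
{'t': 0.0, 'joint_positions': array([-1.42330116e+00,  3.81234947e-01,  1.29825689e+00,  8.20392105e-06,
        1.46360822e+00, -2.15298284e-01]), 'dq': array([-1.16224888e-03,  7.38197779e-04, -6.34589546e-04,  3.03989454e-05,
        1.67875704e-04, -6.48543371e-04]), 'joint_efforts': array([ 6.96110783e-04, -4.37929058e+01, -2.24558777e+01,  7.13776471e-02,
        3.52168141e-02, -9.64743685e-05]), 'tool_pos': array([ 195.14667732, -513.91739765,  238.11816374]), 'orientation': array([-3.08856623e+00, -5.66481386e-01, -9.30175474e-05]), 'wrist_force': array([-0.03298599, -0.22259367, -0.26379378]), 'moment': array([ 0.04921928, -0.00027703,  0.00483256]), 'opening': 88.16384007267303}
side 563.8660035336696 563.8660035336696 322.6027401321001 242.98568828684284 [-0.01084705  0.          0.          0.          0.        ] pos [ 565.63042428 -775.11583284  813.32744675] fwd [ 0.04950653  0.72906846 -0.68264799]
top 463.7320122532159 463.7320122532159 321.73557975798565 237.4539550906649 [-0.10053232  0.          0.          0.          0.        ] pos [513.16484446   9.18106756 886.18368174] fwd [ 0.11647953 -0.01078695 -0.99313451]
wrist 365.03103234031215 365.03103234031215 314.9021041074767 240.64338748558907 [-0.05244277  0.          0.          0.          0.        ] pos [ 259.26786385 -490.53226563  384.40633688] fwd [-0.24988921 -0.09325638 -0.96377312]
```

View pics/side0.png

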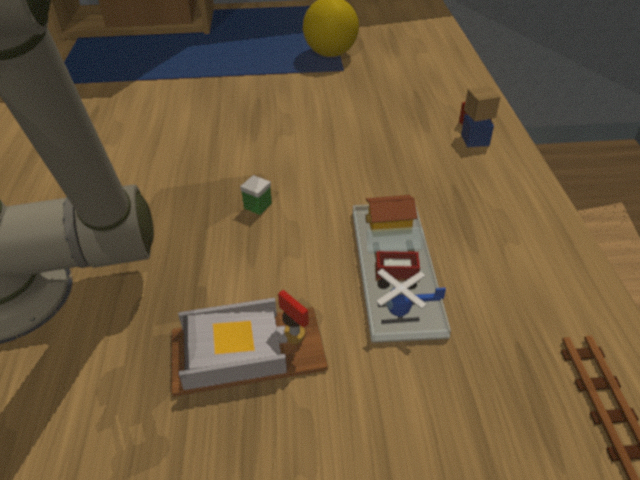

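View pics/top0.png

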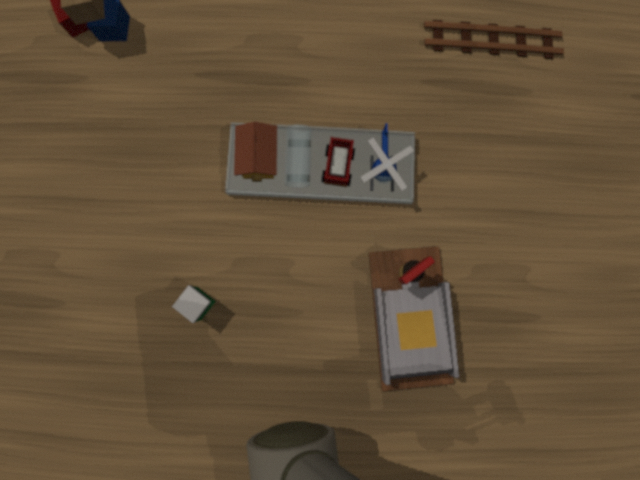

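```bash
cat > h.py <<'E'
import cv2, numpy as np
from rig import r, optics
from scipy.spatial.transform import Rotation as Ro
def cam(n): return optics.read_camera(n)
def K(c): return np.array([[c["fx"],0,c["cx"]],[0,c["fy"],c["cy"]],[0,0,1.]])
def ray(c,uv):
    p=cv2.undistortPoints(np.float64(uv).reshape(-1,1,2),K(c),np.float64(c["dist"])).reshape(-1,2)
    R=np.array(c["R"]);o=-R.T@np.array(c["t"]).ravel()
    d=np.c_[p,np.ones(len(p))]@R
    return o,d
def onz(c,uv,z):
    o,d=ray(c,uv); return o+d*((z-o[2])/d[:,2])[:,None]
def proj(c,X):
    R=np.array(c["R"]);rv=cv2.Rodrigues(R)[0]
    return cv2.projectPoints(np.float64(X).reshape(-1,1,3),rv,np.float64(c["t"]).reshape(3,1),K(c),np.float64(c["dist"]))[0].reshape(-1,2)
def tri(c1,u1,c2,u2):
    o1,d1=ray(c1,u1);o2,d2=ray(c2,u2)
    out=[]
    for a,b in zip(d1,d2):
        s=np.linalg.lstsq(np.c_[a,-b],o2-o1,rcond=None)[0]
        P,Q=o1+a*s[0],o2+b*s[1]; out.append(np.r_[(P+Q)/2,np.linalg.norm(P-Q)])
    return np.array(out)
def crop(c,x0,y0,x1,y1,name,s):
    cv2.imwrite(name,cv2.resize(c["pixels"][y0:y1,x0:x1],None,fx=s,fy=s,interpolation=cv2.INTER_CUBIC))
def mask(c,lo,hi):
    m=cv2.inRange(cv2.cvtColor(c["pixels"],cv2.COLOR_BGR2HSV),lo,hi); return m
def comps(m,amin=30):
    n,l,s,ce=cv2.connectedComponentsWithStats(m)
    return [(l==i,s[i],ce[i]) for i in range(1,n) if s[i][4]>amin]
E
python3 - <<'E'
from h import *
c=cam("top"); s=cam("side")
crop(c,350,235,480,400,"pics/a.png",4.5)
crop(s,160,280,340,400,"pics/b.png",4.4)
crop(c,160,270,260,340,"pics/c.png",7)
for nm,k in (("top",c),("side",s)):
    for col,lo,hi in (("yel",(18,140,120),(32,255,255)),("red",(0,170,110),(6,255,255)),("grn",(50,100,30),(85,255,255))):
        for mm,st,ce in comps(mask(k,lo,hi)):
            cn=cv2.findContours(mm.astype(np.uint8),cv2.RETR_EXTERNAL,cv2.CHAIN_APPROX_NONE)[0][0]
            print(nm,col,st,ce.round(1),cv2.boxPoints(cv2.minAreaRect(cn)).round(1).tolist())
E
```

```text
top yel [ 398  311   38   38 1212] [416.1 329.7] [[397.1000061035156, 314.0], [431.6000061035156, 310.20001220703125], [435.5, 345.29998779296875], [401.0, 349.1000061035156]]
top red [404 258  29  24 183] [418.1 269.3] [[403.0, 277.70001220703125], [429.5, 256.79998779296875], [432.8999938964844, 261.1000061035156], [406.3999938964844, 282.0]]
top grn [198 289  17  31  76] [206.5 304.3] [[198.0, 289.0], [213.60000610351562, 288.5], [214.60000610351562, 318.5], [199.0, 319.0]]
side yel [310   0  46  22 700] [333.3   9.1] [[310.0, 0.0], [355.0, 0.0], [355.0, 21.0], [310.0, 21.0]]
side yel [ 213  321   41   33 1149] [232.7 336.9] [[212.1999969482422, 323.5], [250.6999969482422, 319.8999938964844], [253.5, 349.8999938964844], [215.0, 353.5]]
side yel [297 327   8  12  56] [301.  332.8] [[296.79998779296875, 337.6000061035156], [300.1000061035156, 326.70001220703125], [305.3999938964844, 328.29998779296875], [302.1000061035156, 339.20001220703125]]
side red [279 290  29  25 230] [292.8 302.2] [[277.8999938964844, 294.29998779296875], [282.6000061035156, 288.70001220703125], [307.79998779296875, 310.1000061035156], [303.1000061035156, 315.6000061035156]]
side grn [243 190  27  23 284] [256.4 202.4] [[242.5, 195.10000610351562], [268.70001220703125, 189.60000610351562], [272.79998779296875, 209.3000030517578], [246.60000610351562, 214.8000030517578]]
```

```bash
python3 -c "
import cv2,numpy as np
a=[cv2.imread(f'pics/{n}.png') for n in 'ac'];print([x.shape for x in a])"
```

```text
[(742, 585, 3), (490, 700, 3)]
```

View pics/b.png

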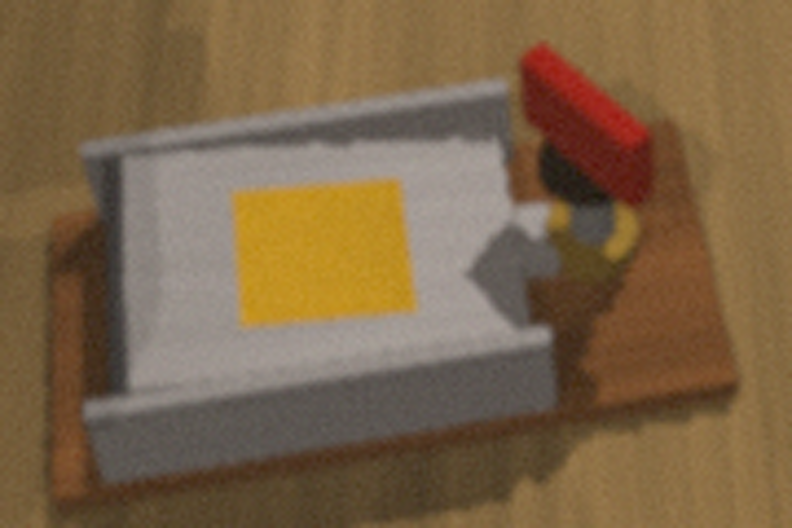

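View pics/c.png

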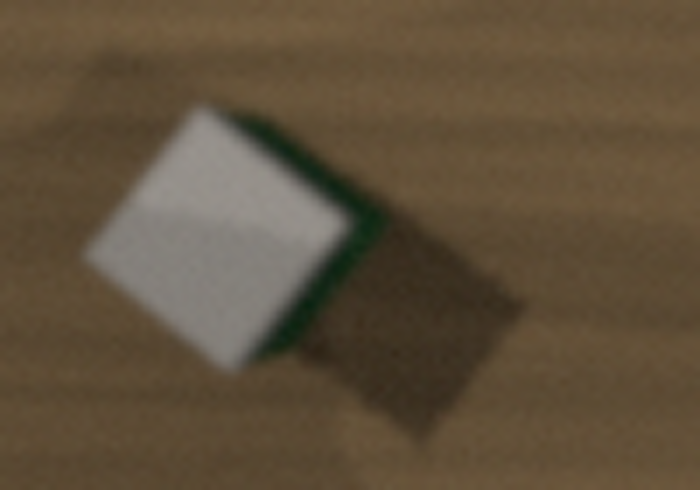

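View pics/a.png

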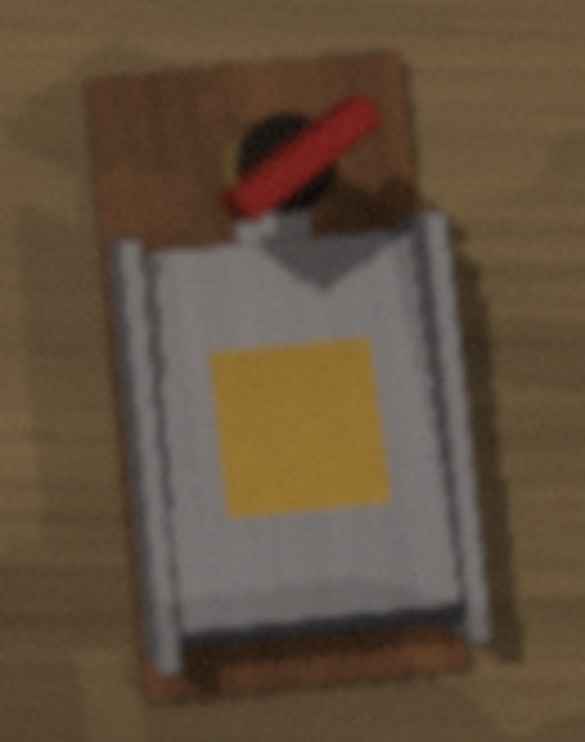

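Run:
```python
from h import *
c=cam("top"); s=cam("side")
f=lambda p,o,k:(np.array(p,float)+.5)/k-.5+o
base=onz(c,f([(85,80),(402,55),(470,668),(143,702)],(350,235),4.5),12)
rail=onz(c,f([(113,242),(447,214),(488,638),(158,672)],(350,235),4.5),55)
def rep(n,P):
    print(n,P[:,:2].round(1).tolist(),"c",P.mean(0).round(1),"edges",[np.linalg.norm(P[i]-P[(i+1)%4]).round(1) for i in range(4)])
rep("base",base);rep("rail",rail)
for P in (base,rail):
    x=(P[0]+P[1]-P[2]-P[3]);print("yaw",np.degrees(np.arctan2(x[1],x[0])))
tub=onz(c,f([(203,104),(352,220),(232,372),(83,255)],(160,270),7),62);rep("tub",tub)
e=tub[0]-tub[1];e2=tub[1]-tub[2];print(np.degrees(np.arctan2(e[1],e[0])),np.degrees(np.arctan2(e2[1],e2[0])))
y=onz(c,[(397.1,314),(431.6,310.2),(435.5,345.3),(401,349.1)],47);rep("yel47",y)
m=[x for x in comps(mask(c,(18,140,120),(32,255,255)))][0][2];m2=comps(mask(s,(18,140,120),(32,255,255)))[1][2]
print("yellow tri",tri(c,[m],s,[m2]))
w=onz(c,[(403,277.7),(429.5,256.8),(432.9,261.1),(406.4,282)],114);rep("wing",w)
e=w[1]-w[0];print("wing yaw",np.degrees(np.arctan2(e[1],e[0])))
# tub side check
wm=[(x[1],x[2]) for x in comps(mask(s,(0,0,170),(180,40,255)))]
print([(a.tolist(),b.round(1)) for a,b in wm])
```

```text
base [[589.9, -89.8], [604.5, -225.0], [348.9, -255.9], [333.3, -119.1]] c [ 469.1 -172.4   12. ] edges [np.float64(136.0), np.float64(257.4), np.float64(137.6), np.float64(258.3)]
rail [[521.8, -97.3], [536.3, -232.0], [368.8, -250.0], [353.9, -118.5]] c [ 445.2 -174.4   55. ] edges [np.float64(135.5), np.float64(168.5), np.float64(132.3), np.float64(169.3)]
yaw 6.7093066615692125
yaw 6.657272809967422
tub [[518.5, 234.5], [490.7, 194.8], [451.5, 223.5], [479.3, 263.2]] c [485. 229.  62.] edges [np.float64(48.5), np.float64(48.6), np.float64(48.6), np.float64(48.6)]
54.90444720931406 -36.172277673694666
yel47 [[477.0, -139.7], [485.1, -202.5], [422.4, -210.4], [414.6, -147.7]] c [ 449.8 -175.1   47. ] edges [np.float64(63.4), np.float64(63.2), np.float64(63.1), np.float64(62.9)]
yellow tri [[ 450.43603995 -174.82213382   45.8169431     1.94062656]]
wing [[540.2, -136.9], [576.5, -181.5], [569.4, -187.4], [533.2, -142.7]] c [ 554.8 -162.1  114. ] edges [np.float64(57.5), np.float64(9.2), np.float64(57.5), np.float64(9.1)]
wing yaw -50.92213987969787
[([255, 179, 14, 13, 89], array([260.4, 184.5])), ([385, 260, 25, 5, 92], array([396.7, 262.4])), ([378, 270, 47, 37, 494], array([401. , 288.1]))]
```

```bash
cat >> h.py <<'E'
def down(xyaw,tilt_y=0):
    """tool x at yaw xyaw (deg), z down; then turned tilt_y deg about own y"""
    a=np.radians(xyaw);x=np.array([np.cos(a),np.sin(a),0]);z=np.array([0,0,-1.]);y=np.cross(z,x)
    return Ro.from_matrix(np.c_[x,y,z])*Ro.from_euler('y',tilt_y,degrees=True)
def go(pos,Rt,grasp=False):
    s=r.sense();R0=Ro.from_rotvec(s["orientation"]);p=np.array(pos,float)
    if grasp: p=p+19*Rt.as_matrix()[:,2]
    o=R0.inv().apply(p-s["tool_pos"])/10
    print("pos",s["tool_pos"].round(1),"xyz axes z",R0.as_matrix()[:,2].round(3),"-> offset cm",o.round(2),"dr deg",np.degrees((R0.inv()*Rt).as_rotvec()).round(1),"t",round(s["t"],2),"q",np.array(s["joint_positions"]).round(2),"open",round(s["opening"],1),"F",np.round(s["wrist_force"],1))
E
python3 -c "
from h import *
go((554,-162,200),down(129.1))"
```

```text
pos [ 195.2 -514.1  238.6] xyz axes z [-0.  0. -1.] -> offset cm [ 46.04 -20.19   3.87] dr deg [  -0.    -0.  -108.3] t 0.35 q [-1.42  0.38  1.3   0.    1.46 -0.22] open 88.4 F [0.4 0.7 0.7]
```

```bash
python3 -m creep '{"dr":[[0,0,-108.3],[0,0,-108.3],[0,0,-108.3],[0,0,-108.3],[0,0,-108.3],[0,0,-108.3],[0,0,-108.3],[0,0,-108.3]],"offset":[[46,-20.2,3.5],[46,-20.2,3.5],[46,-20.2,3.5],[46,-20.2,3.5],[46,-20.2,3.5],[46,-20.2,3.5],[46,-20.2,3.5],[46,-20.2,3.5]],"grip":[0,0,0,0,0,0,0,0]}' 30
python3 -c "
from h import *
go((554,-162,200),down(129.1))"
```

```text
t: 1.15
tool_pos: [481.1, -232.8, 210.9]
orientation: [2.223, 2.219, 0.0]
wrist_force: [1.1, -0.7, -0.0]
opening: 87.8
pos [ 481.1 -232.8  210.9] xyz axes z [ 0. -0. -1.] -> offset cm [7.1  7.28 1.1 ] dr deg [  0.    0.  -39.2] t 1.15 q [-0.67  0.38  1.39  0.    1.38 -0.67] open 87.8 F [ 1.1 -0.7 -0. ]
```

```bash
python3 -m creep '{"dr":[[0,0,-39.2],[0,0,-39.2],[0,0,-39.2],[0,0,-39.2],[0,0,-39.2],[0,0,-39.2],[0,0,-39.2],[0,0,-39.2]],"offset":[[7.1,7.3,3],[7.1,7.3,3],[7.1,7.3,3],[7.1,7.3,3],[7.1,7.3,3],[7.1,7.3,3],[7.1,7.3,3],[7.1,7.3,3]],"grip":[0,0,0,0,0,0,0,0]}'
python3 - <<'E'
from h import *
go((554,-162,84),down(129.1))
c=cam("wrist");cv2.imwrite("pics/w1.png",c["pixels"])
print(proj(c,[(554,-162,114),(554,-162,84)]))
E
```

```text
t: 1.95
tool_pos: [553.3, -164.3, 181.0]
orientation: [1.362, 2.831, -0.0]
wrist_force: [0.1, -0.2, -0.4]
opening: 88.2
pos [ 553.3 -164.3  181. ] xyz axes z [ 0. -0. -1.] -> offset cm [0.13 0.19 9.7 ] dr deg [-0.   0.  -0.5] t 1.95 q [-0.49  0.47  1.32 -0.    1.35 -1.17] open 88.2 F [ 0.1 -0.2 -0.4]
[[318.42755832 252.79422564]
 [318.014571   239.83621446]]
```

View pics/w1.png

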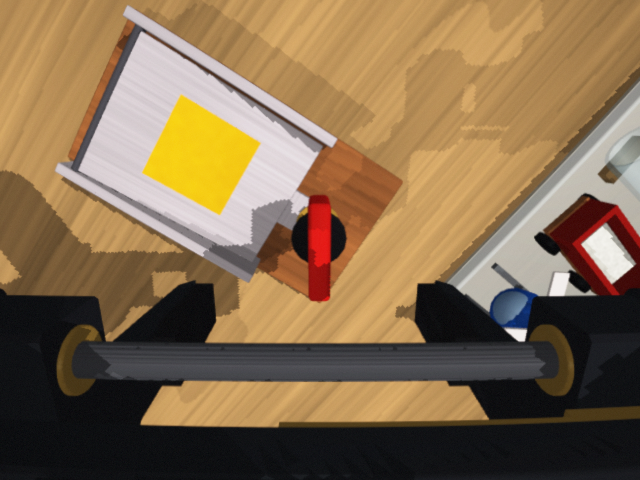

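```bash
python3 - <<'E'
from h import *
c=cam("top")
print(onz(c,[(408,190),(365,178),(413,203)],75).round(0), onz(c,[(413,203)],22).round(0))
E
python3 -m creep '{"dr":[[0,0,0],[0,0,0],[0,0,0],[0,0,0],[0,0,0],[0,0,0],[0,0,0],[0,0,0]],"offset":[[0.1,0.2,3],[0.1,0.2,6],[0.1,0.2,8],[0.1,0.2,9.6],[0.1,0.2,9.6],[0.1,0.2,9.6],[0.1,0.2,9.6],[0.1,0.2,9.6]],"grip":[0,0,0,0,0,0.8,0.8,0.8]}' 30
python3 -m creep '{"dr":[[0,0,0],[0,0,0],[0,0,0],[0,0,0],[0,0,0],[0,0,0],[0,0,0],[0,0,0]],"offset":[[0,0,0],[0,0,0],[0,0,0],[0,0,0],[0,0,0],[0,0,0],[0,0,0],[0,0,0]],"grip":[1,1,1,1,1,1,1,1]}' 30
```

```text
[[ 699. -152.   75.]
 [ 718.  -74.   75.]
 [ 675. -161.   75.]] [[ 686. -172.   22.]]
t: 2.85
tool_pos: [554.7, -162.3, 85.9]
orientation: [1.358, 2.831, -0.0]
wrist_force: [0.7, 0.1, -0.5]
opening: 66.4
t: 3.65
tool_pos: [554.6, -161.9, 85.0]
orientation: [1.359, 2.832, 0.001]
wrist_force: [2.0, 2.1, 0.0]
opening: 13.8
```

```bash
python3 -m creep '{"dr":[[0,0,8],[0,0,16],[0,0,24],[0,0,32],[0,0,40],[0,0,48],[0,0,56],[0,0,64]],"offset":[[0,0,0],[0,0,0],[0,0,0],[0,0,0],[0,0,0],[0,0,0],[0,0,0],[0,0,0]],"grip":[1,1,1,1,1,1,1,1]}' 30
python3 -m creep '{"dr":[[0,0,8],[0,0,16],[0,0,24],[0,0,32],[0,0,40],[0,0,48],[0,0,48],[0,0,48]],"offset":[[0,0,0],[0,0,0],[0,0,0],[0,0,0],[0,0,0],[0,0,0],[0,0,0],[0,0,0]],"grip":[1,1,1,1,1,1,1,1]}' 30
python3 - <<'E'
from h import *
go((554,-162,84),down(129.1))
for n in ("side","top","wrist"):
    c=cam(n); cv2.imwrite(f"pics/{n}2.png",c["pixels"])
    if n=="side": crop(c,160,280,340,400,"pics/b2.png",4.4)
E
```

```text
t: 4.45
tool_pos: [555.2, -161.8, 85.0]
orientation: [2.657, 1.674, 0.003]
wrist_force: [6.3, 2.4, -2.1]
opening: 13.6
t: 5.25
tool_pos: [555.5, -162.2, 85.0]
orientation: [3.108, 0.457, 0.004]
wrist_force: [7.1, 0.6, -3.5]
opening: 13.4
pos [ 555.5 -162.2   85. ] xyz axes z [ 0.003 -0.    -1.   ] -> offset cm [-0.14 -0.06  0.1 ] dr deg [   0.2   -0.  -112.4] t 5.25 q [-0.49  0.58  1.44  0.    1.12  0.79] open 13.4 F [ 7.1  0.6 -3.5]
```

View pics/b2.png

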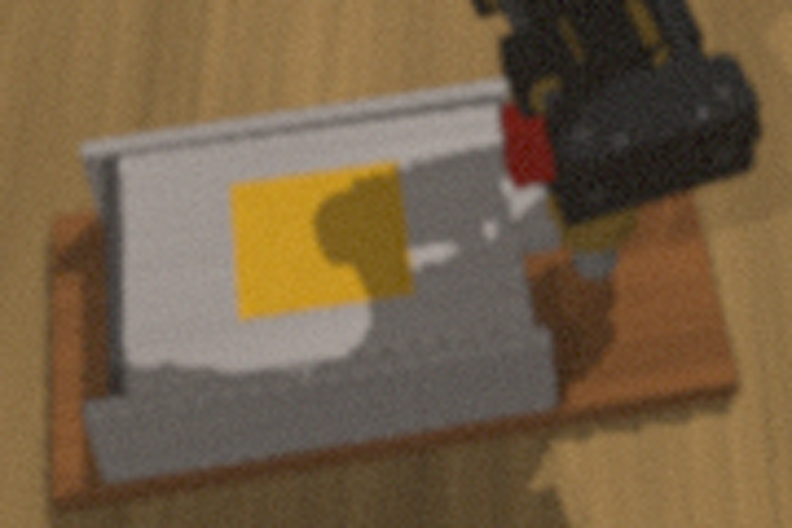

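View pics/wrist2.png

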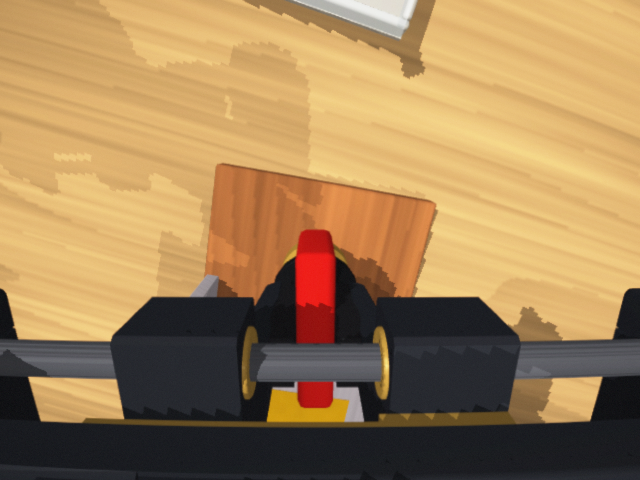

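```bash
python3 -m creep '{"dr":[[0,0,0],[0,0,0],[0,0,0],[0,0,0],[0,0,0],[0,0,0],[0,0,0],[0,0,0]],"offset":[[0,0,0],[0,0,0],[0,0,0],[0,0,0],[0,0,-2],[0,0,-5],[0,0,-9],[0,0,-10]],"grip":[0.4,0.4,0.4,0.4,0.4,0.4,0.4,0.4]}' 30
python3 - <<'E'
from h import *
print(np.degrees((Ro.from_rotvec(r.sense()["orientation"])).as_matrix()[:,0]))
for s in (35,-35):
    print(down(16.8,s).as_matrix()[:,2])
go((560,-160,180),down(16.8,35))
E
```

```text
t: 6.2
tool_pos: [555.4, -162.6, 189.1]
orientation: [3.104, 0.457, 0.008]
wrist_force: [-0.5, -0.1, 0.2]
opening: 52.8
[54.86450276 16.51117808  0.2714498 ]
[ 0.54909591  0.16578183 -0.81915204]
[-0.54909591 -0.16578183 -0.81915204]
pos [ 555.4 -162.6  189.1] xyz axes z [ 0.006 -0.003 -1.   ] -> offset cm [ 0.51 -0.13  0.91] dr deg [ 0.3 34.7  0. ] t 6.2 q [-0.49  0.47  1.3  -0.    1.36  0.79] open 52.8 F [-0.5 -0.1  0.2]
```

```bash
python3 -m creep '{"dr":[[0,-8,0],[0,-16,0],[0,-24,0],[0,-32,0],[0,-35,0],[0,-35,0],[0,-35,0],[0,-35,0]],"offset":[[0,0,0],[0,0,0],[0.5,0,0],[0.5,0,0],[0.5,0,0],[0.5,0,0],[0.5,0,0],[0.5,0,0]],"grip":[0,0,0,0,0,0,0,0]}' 30
python3 - <<'E'
from h import *
c=cam("wrist");cv2.imwrite("pics/w3.png",c["pixels"]);np.save("w3.npy",c,allow_pickle=True)
go((560,-160,180),down(16.8,-35))
E
```

```text
t: 7.0
tool_pos: [558.8, -160.9, 185.5]
orientation: [2.885, 0.424, -0.907]
wrist_force: [0.0, -0.7, 0.0]
opening: 88.2
pos [ 558.8 -160.9  185.6] xyz axes z [-0.548 -0.165 -0.82 ] -> offset cm [ 0.44 -0.06  0.38] dr deg [-0.  -0.1 -0.1] t 7.05 q [-0.34  0.73  0.95 -0.37  1.95  0.89] open 88.1 F [-0.1 -0.3 -0.5]
```

View pics/w3.png

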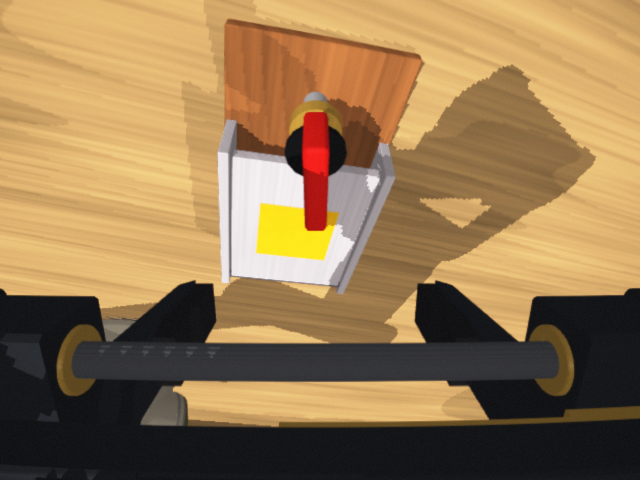

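Run:
```python
from h import *
c=np.load("w3.npy",allow_pickle=True).item()
im=c["pixels"][105:300,205:405]
cv2.imwrite("pics/w3z.png",cv2.resize(im,None,fx=3.05,fy=3.05,interpolation=cv2.INTER_CUBIC))
# predictions
o=np.array([449.5,-174.8,0]);a=np.radians(6.7);X=np.array([np.cos(a),np.sin(a),0]);Y=np.array([-np.sin(a),np.cos(a),0]);Z=np.array([0,0,1])
P=lambda x,y,z:o+x*X+y*Y+z*Z
pts=[P(x,y,55) for x in(-85,85) for y in(-66,66,-58,58)]
print("rails",((proj(c,pts)-(205,105))*3.05).round(0).tolist())
for t in (0,.02,.04):
  H=P(-78,0,50);
  d=lambda x,y:H+(x+78)*(np.cos(t)*X-np.sin(t)*Z)+5*Z+y*Y
  print(t,((proj(c,[d(75,-56),d(75,56),d(-75,-56),d(-75,56),d(33,33),d(-33,33),d(33,-33),d(-33,-33)])-(205,105))*3.05).round(0).tolist())
```

```text
rails [[421.0, 570.0], [47.0, 534.0], [400.0, 568.0], [71.0, 537.0], [584.0, 207.0], [32.0, 128.0], [553.0, 202.0], [68.0, 133.0]]
0 [[533.0, 232.0], [76.0, 169.0], [400.0, 553.0], [77.0, 521.0], [163.0, 305.0], [151.0, 454.0], [405.0, 335.0], [359.0, 476.0]]
0.02 [[531.0, 224.0], [78.0, 161.0], [400.0, 553.0], [77.0, 521.0], [164.0, 300.0], [151.0, 452.0], [405.0, 330.0], [359.0, 474.0]]
0.04 [[530.0, 216.0], [80.0, 153.0], [400.0, 553.0], [77.0, 521.0], [165.0, 294.0], [152.0, 450.0], [404.0, 324.0], [359.0, 472.0]]
```

View pics/w3z.png

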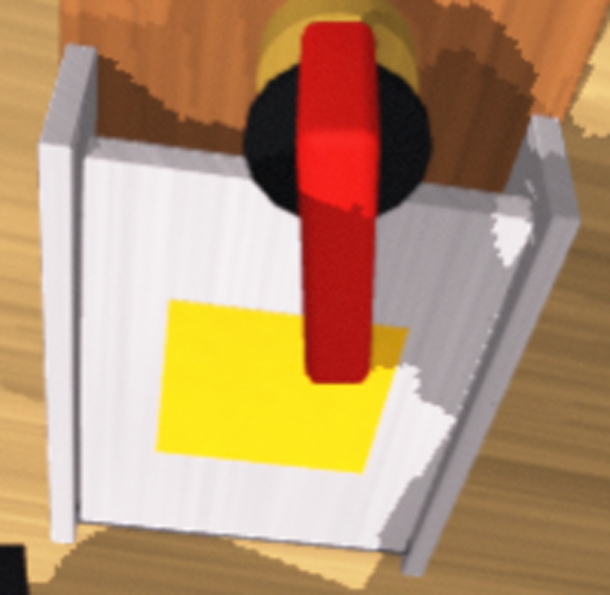

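Run:
```python
from h import *
go((555,-162.2,130),down(16.7))
```

```text
pos [ 558.8 -160.9  185.6] xyz axes z [-0.548 -0.165 -0.82 ] -> offset cm [2.86 0.01 4.79] dr deg [ 0.  34.9 -0. ] t 7.05 q [-0.34  0.73  0.95 -0.37  1.95  0.89] open 88.1 F [-0.1 -0.3 -0.5]
```

```bash
python3 -m creep '{"dr":[[0,8,0],[0,16,0],[0,24,0],[0,32,0],[0,34.9,0],[0,34.9,0],[0,34.9,0],[0,34.9,0]],"offset":[[0,0,0],[0,0,0],[0.5,0,1],[2.9,0,4.8],[2.9,0,4.8],[2.9,0,4.8],[2.9,0,4.8],[2.9,0,4.8]],"grip":[0,0,0,0,0,0,0,0]}' 30
python3 - <<'E'
from h import *
go((555,-162.2,84),down(16.7))
c=cam("wrist");cv2.imwrite("pics/w4.png",c["pixels"])
E
```

```text
t: 7.85
tool_pos: [556.3, -161.9, 130.0]
orientation: [3.106, 0.458, -0.002]
wrist_force: [0.4, 0.8, 0.3]
opening: 88.1
pos [ 556.3 -161.9  130. ] xyz axes z [-0.001 -0.002 -1.   ] -> offset cm [-0.13 -0.02  4.6 ] dr deg [0.1 0.1 0.1] t 7.85 q [-0.49  0.53  1.38 -0.    1.23  0.79] open 88.1 F [0.4 0.8 0.3]
```

View pics/w4.png

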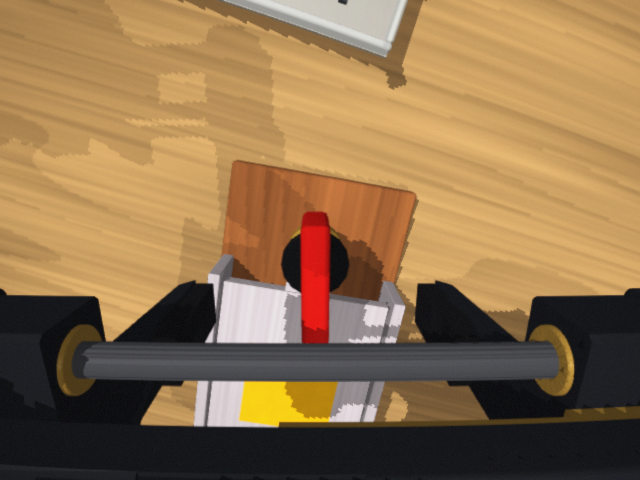

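Wing (u 302–330) is vertical and centred between the fingers (215–418). Descend, grip, turn 25°.

```bash
python3 -m creep '{"dr":[[0,0,0],[0,0,0],[0,0,0],[0,0,0],[0,0,0],[0,0,0],[0,0,0],[0,0,0]],"offset":[[-0.1,0,2],[-0.1,0,4],[-0.1,0,4.5],[-0.1,0,4.5],[-0.1,0,4.5],[-0.1,0,4.5],[-0.1,0,4.5],[-0.1,0,4.5]],"grip":[0,0,0.6,1,1,1,1,1]}' 30
python3 -m creep '{"dr":[[0,0,0],[0,0,0],[0,0,6],[0,0,12],[0,0,18],[0,0,25],[0,0,25],[0,0,25]],"offset":[[0,0,0],[0,0,0],[0,0,0],[0,0,0],[0,0,0],[0,0,0],[0,0,0],[0,0,0]],"grip":[1,1,1,1,1,1,1,1]}' 30
python3 -m creep '{"dr":[[0,0,0],[0,0,0],[0,0,0],[0,0,0],[0,0,0],[0,0,0],[0,0,0],[0,0,0]],"offset":[[0,0,0],[0,0,0],[0,0,0],[0,0,0],[0,0,-2],[0,0,-5],[0,0,-9],[0,0,-10]],"grip":[0,0,0,0,0,0,0,0]}' 30
python3 - <<'E'
from h import *
go((535,-165,185),down(16.8,-35))
s=cam("side");crop(s,160,280,340,400,"pics/b5.png",4.4)
E
```

```text
t: 8.7
tool_pos: [554.6, -162.1, 84.4]
orientation: [3.107, 0.457, -0.002]
wrist_force: [-0.1, -0.1, 0.1]
opening: 42.3
t: 9.5
tool_pos: [554.3, -162.2, 84.0]
orientation: [3.133, -0.221, -0.003]
wrist_force: [-2.1, -1.2, 1.4]
opening: 14.0
t: 10.3
tool_pos: [555.9, -162.5, 188.1]
orientation: [3.13, -0.225, 0.007]
wrist_force: [0.6, -0.5, -0.3]
opening: 75.9
pos [ 555.9 -162.5  188.1] xyz axes z [ 0.004 -0.004 -1.   ] -> offset cm [-2.03  0.55  0.3 ] dr deg [ -7.4 -34.7 -24.3] t 10.3 q [-0.49  0.47  1.3  -0.    1.36  1.23] open 75.9 F [ 0.6 -0.5 -0.3]
```

```bash
python3 -m creep '{"dr":[[-1.4,-7,-5],[-2.8,-14,-10],[-4.2,-20,-14],[-5.6,-27,-19],[-7.4,-34.7,-24.3],[-7.4,-34.7,-24.3],[-7.4,-34.7,-24.3],[-7.4,-34.7,-24.3]],"offset":[[0,0,0],[0,0,0],[0.3,0,0.3],[0.3,0,0.3],[0.3,0,0.3],[0.3,0,0.3],[0.3,0,0.3],[0.3,0,0.3]],"grip":[0,0,0,0,0,0,0,0]}' 30
python3 - <<'E'
from h import *
c=cam("wrist");cv2.imwrite("pics/w5.png",c["pixels"]);np.save("w5.npy",c,allow_pickle=True)
c3=np.load("w3.npy",allow_pickle=True).item()
go((558.8,-160.9,185.6),down(16.8,-35))
def yel(c):
    mm=max(comps(mask(c,(22,150,120),(35,255,255))),key=lambda x:x[1][4]);cn=cv2.findContours(mm[0].astype(np.uint8),cv2.RETR_EXTERNAL,cv2.CHAIN_APPROX_NONE)[0][0]
    return mm[1],cv2.approxPolyDP(cv2.convexHull(cn),4,True).reshape(-1,2).tolist()
print(yel(c3),yel(c))
im=c["pixels"][105:300,205:405]
cv2.imwrite("pics/w5z.png",cv2.resize(im,None,fx=3.05,fy=3.05,interpolation=cv2.INTER_CUBIC))
o=np.array([449.5,-174.8,0]);a=np.radians(6.7);X=np.array([np.cos(a),np.sin(a),0]);Y=np.array([-np.sin(a),np.cos(a),0]);Z=np.array([0,0,1])
P=lambda x,y,z:o+x*X+y*Y+z*Z
pts=[P(x,y,55) for x in(-85,85) for y in(-66,66,-58,58)]
print("rails",((proj(c,pts)-(205,105))*3.05).round(0).tolist())
for t in (0,.02):
  H=P(-78,0,50);
  d=lambda x,y:H+(x+78)*(np.cos(t)*X-np.sin(t)*Z)+5*Z+y*Y
  print(t,((proj(c,[d(75,-56),d(75,56),d(-75,-56),d(-75,56),d(33,33),d(-33,33),d(33,-33),d(-33,-33)])-(205,105))*3.05).round(0).tolist())
E
```

```text
t: 11.15
tool_pos: [557.3, -162.7, 181.1]
orientation: [2.887, 0.424, -0.916]
wrist_force: [-0.4, 1.3, -0.1]
opening: 88.1
pos [ 557.2 -162.8  181.5] xyz axes z [-0.553 -0.162 -0.818] -> offset cm [-0.07 -0.14 -0.45] dr deg [-0.3  0.2  0. ] t 11.2 q [-0.34  0.73  0.95 -0.37  1.95  0.89] open 87.9 F [-0.1 -0.4  0.6]
(array([ 256,  204,   79,   56, 3008], dtype=int32), [[261, 204], [300, 208], [332, 222], [323, 259], [256, 252]]) (array([ 255,  207,   82,   55, 2959], dtype=int32), [[336, 217], [323, 261], [255, 254], [259, 207]])
rails [[421.0, 575.0], [43.0, 538.0], [399.0, 573.0], [67.0, 540.0], [586.0, 211.0], [24.0, 130.0], [555.0, 206.0], [60.0, 135.0]]
0 [[534.0, 236.0], [69.0, 171.0], [400.0, 558.0], [73.0, 525.0], [159.0, 309.0], [147.0, 458.0], [404.0, 340.0], [358.0, 481.0]]
0.02 [[532.0, 228.0], [71.0, 163.0], [400.0, 558.0], [73.0, 525.0], [160.0, 303.0], [148.0, 456.0], [404.0, 334.0], [358.0, 479.0]]
```

View pics/w5z.png

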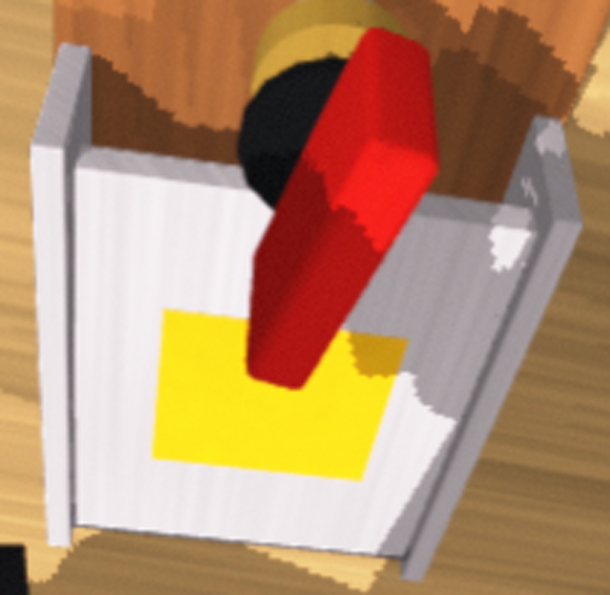

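View pics/b5.png

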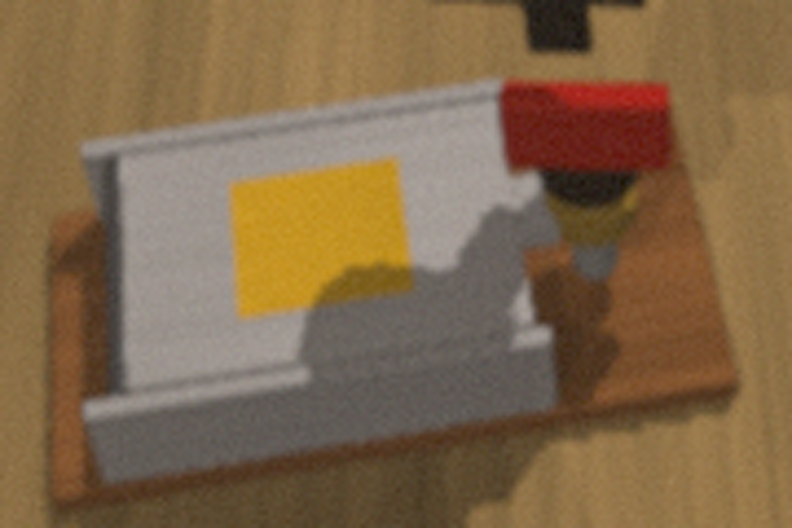

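Run:
```python
from h import *
h=np.array([np.cos(np.radians(144.4)),np.sin(np.radians(144.4)),0])
R=down(144.4,45);z=R.as_matrix()[:,2];G=np.array([485,229,35])-8*h
go((500,150,220),down(144.4,0))
print(G, G-110*z)
go(G-110*z,R,True)
```

```text
pos [ 557.2 -162.8  181.5] xyz axes z [-0.553 -0.162 -0.818] -> offset cm [  0.7  -31.63  -5.04] dr deg [ -39.1   18.8 -122.9] t 11.2 q [-0.34  0.73  0.95 -0.37  1.95  0.89] open 87.9 F [-0.1 -0.4  0.6]
[491.50480609 224.34301624  35.        ] [554.7492029  179.06447527 112.78174593]
pos [ 557.2 -162.8  181.5] xyz axes z [-0.553 -0.162 -0.818] -> offset cm [ 11.95 -33.86   1.81] dr deg [  11.4   42.1 -133.5] t 11.2 q [-0.34  0.73  0.95 -0.37  1.95  0.89] open 87.9 F [-0.1 -0.4  0.6]
```

```bash
python3 -m creep '{"dr":[[-39.1,18.8,-122.9],[-39.1,18.8,-122.9],[-39.1,18.8,-122.9],[-39.1,18.8,-122.9],[-39.1,18.8,-122.9],[-39.1,18.8,-122.9],[-39.1,18.8,-122.9],[-39.1,18.8,-122.9]],"offset":[[0.7,-31.6,-5],[0.7,-31.6,-5],[0.7,-31.6,-5],[0.7,-31.6,-5],[0.7,-31.6,-5],[0.7,-31.6,-5],[0.7,-31.6,-5],[0.7,-31.6,-5]],"grip":[0,0,0,0,0,0,0,0]}' 25
python3 - <<'E'
from h import *
h=np.array([np.cos(np.radians(144.4)),np.sin(np.radians(144.4)),0])
R=down(144.4,45);z=R.as_matrix()[:,2];G=np.array([485,229,35])-8*h
go(G-110*z,R,True)
go((500,150,220),down(144.4,0))
E
```

```text
t: 12.0
tool_pos: [498.9, 152.4, 220.6]
orientation: [2.225, 2.088, -0.517]
wrist_force: [0.5, -1.3, 0.1]
opening: 88.2
pos [498.9 152.4 220.6] xyz axes z [-0.208 -0.259 -0.943] -> offset cm [6.77 6.4  9.61] dr deg [  5.3  49.5 -62.2] t 12.0 q [ 0.18  0.48  1.23 -0.22  1.69  0.24] open 88.2 F [ 0.5 -1.3  0.1]
pos [498.9 152.4 220.6] xyz axes z [-0.208 -0.259 -0.943] -> offset cm [-0.21  0.14  0.1 ] dr deg [-18.2   8.8 -57.5] t 12.0 q [ 0.18  0.48  1.23 -0.22  1.69  0.24] open 88.2 F [ 0.5 -1.3  0.1]
```

```bash
python3 -m creep '{"dr":[[0.5,5,-6],[1,10,-12],[1.6,15,-19],[2.2,20,-25],[2.7,25,-31],[3.3,31,-39],[3.9,37,-46],[5.3,49.5,-62.2]],"offset":[[2,2,0],[5,5,0],[6.8,6.4,2],[6.8,6.4,4],[6.8,6.4,5],[6.8,6.4,6],[6.8,6.4,6],[6.8,6.4,6]],"grip":[0,0,0,0,0,0,0,0]}' 25
python3 - <<'E'
from h import *
h=np.array([np.cos(np.radians(144.4)),np.sin(np.radians(144.4)),0])
R=down(144.4,45);z=R.as_matrix()[:,2];G=np.array([485,229,35])-8*h
go(G-90*z,R,True)
E
```

```text
t: 12.8
tool_pos: [552.3, 192.5, 132.8]
orientation: [-1.004, -2.304, -0.185]
wrist_force: [0.2, 0.4, -0.5]
opening: 88.5
pos [552.3 192.5 132.8] xyz axes z [-0.479  0.354 -0.803] -> offset cm [-1.58 -0.7   4.87] dr deg [  1.3   8.4 -11.3] t 12.8 q [-0.02  0.74  1.11  0.36  1.82 -0.77] open 88.5 F [ 0.2  0.4 -0.5]
```

```bash
python3 -m creep '{"dr":[[0.6,4,-6],[1.3,8.4,-11.3],[1.3,8.4,-11.3],[1.3,8.4,-11.3],[1.3,8.4,-11.3],[1.3,8.4,-11.3],[1.3,8.4,-11.3],[1.3,8.4,-11.3]],"offset":[[-0.8,-0.4,1],[-1.6,-0.7,3],[-1.6,-0.7,4.9],[-1.6,-0.7,4.9],[-1.6,-0.7,4.9],[-1.6,-0.7,4.9],[-1.6,-0.7,4.9],[-1.6,-0.7,4.9]],"grip":[0,0,0,0,0,0,0,0]}' 25
python3 - <<'E'
from h import *
h=np.array([np.cos(np.radians(144.4)),np.sin(np.radians(144.4)),0])
R=down(144.4,45);z=R.as_matrix()[:,2];G=np.array([485,229,35])-8*h
go(G,R,True)
c=cam("wrist");cv2.imwrite("pics/w6.png",c["pixels"])
print(proj(c,[(485,229,62),G]))
E
```

```text
t: 13.6
tool_pos: [532.4, 195.6, 84.4]
orientation: [-0.729, -2.264, -0.296]
wrist_force: [-0.3, -0.2, -0.4]
opening: 88.2
pos [532.4 195.6  84.4] xyz axes z [-0.575  0.409 -0.709] -> offset cm [ 0.06 -0.03  8.93] dr deg [-0.1  0.2 -0.2] t 13.6 q [-0.04  0.82  1.16  0.41  1.83 -1.02] open 88.2 F [-0.3 -0.2 -0.4]
[[315.33839108 218.3585697 ]
 [315.42634927 252.81090211]]
```

View pics/w6.png

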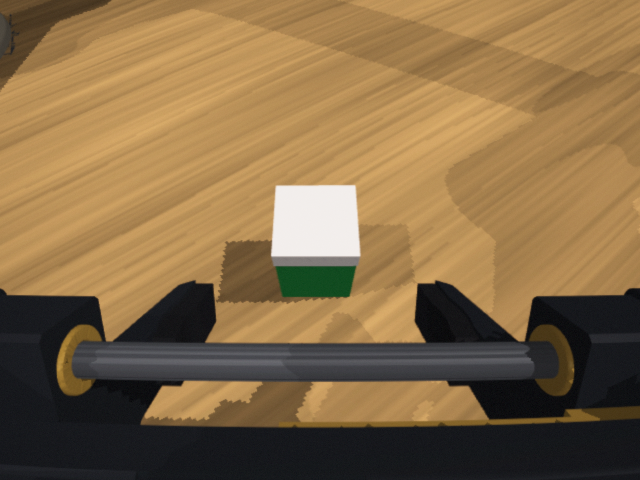

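```bash
python3 -m creep '{"dr":[[0,0,0],[0,0,0],[0,0,0],[0,0,0],[0,0,0],[0,0,0],[0,0,0],[0,0,0]],"offset":[[0,0,3],[0,0,6],[0,0,8],[0,0,8.9],[0,0,8.9],[0,0,8.9],[0,0,8.9],[0,0,8.9]],"grip":[0,0,0,0,0,0.4,0.6,1]}' 25
python3 -m creep '{"dr":[[0,0,0],[0,0,0],[0,0,0],[0,0,0],[0,0,0],[0,0,0],[0,0,0],[0,0,0]],"offset":[[0,0,0],[0,0,0],[0,0,0],[0,0,0],[0,0,0],[0,0,0],[0,0,0],[0,0,0]],"grip":[1,1,1,1,1,1,1,1]}' 25
python3 - <<'E'
from h import *
h=np.array([np.cos(np.radians(144.4)),np.sin(np.radians(144.4)),0])
R=down(144.4,45);z=R.as_matrix()[:,2];G=np.array([485,229,35])-8*h
go(G+[0,0,100],R,True)
go(G+[0,0,100],down(144.4,-45),True)
E
```

```text
t: 14.45
tool_pos: [481.5, 231.7, 21.2]
orientation: [-0.73, -2.264, -0.296]
wrist_force: [-0.4, -0.2, 0.4]
opening: 66.3
t: 15.25
tool_pos: [481.0, 232.0, 20.8]
orientation: [-0.729, -2.263, -0.296]
wrist_force: [1.8, -1.9, 2.9]
opening: 45.5
pos [481.  232.   20.8] xyz axes z [-0.576  0.409 -0.708] -> offset cm [ 7.14 -0.05 -7.11] dr deg [-0.2  0.1 -0.2] t 15.25 q [ 0.02  0.85  1.35  0.43  1.62 -1.06] open 45.5 F [ 1.8 -1.9  2.9]
pos [481.  232.   20.8] xyz axes z [-0.576  0.409 -0.708] -> offset cm [ 5.24 -0.05 -9.  ] dr deg [ -0.3 -89.9  -0. ] t 15.25 q [ 0.02  0.85  1.35  0.43  1.62 -1.06] open 45.5 F [ 1.8 -1.9  2.9]
```

```bash
python3 -m creep '{"dr":[[0,0,0],[0,0,0],[0,-8,0],[0,-16,0],[0,-24,0],[0,-32,0],[0,-40,0],[0,-48,0]],"offset":[[2,0,-2],[5,0,-5],[7.1,0,-7.1],[7.1,0,-7.1],[7.1,0,-7.1],[7,0,-7.5],[7,0,-7.5],[7,0,-7.5]],"grip":[1,1,1,1,1,1,1,1]}' 25
python3 - <<'E'
from h import *
h=np.array([np.cos(np.radians(144.4)),np.sin(np.radians(144.4)),0])
go([480,230,115],down(144.4,-45),True)
E
```

```text
t: 16.05
tool_pos: [483.8, 230.4, 123.7]
orientation: [0.943, 2.938, -0.033]
wrist_force: [-0.1, -0.0, -2.1]
opening: 45.6
pos [483.8 230.4 123.7] xyz axes z [ 0.046 -0.037 -0.998] -> offset cm [-0.93 -0.25  2.27] dr deg [ -0.2 -41.6   0.1] t 16.05 q [ 0.25  0.46  1.53 -0.05  1.11 -0.68] open 45.6 F [-0.1 -0.  -2.1]
```

```bash
python3 -m creep '{"dr":[[0,-8,0],[0,-16,0],[0,-24,0],[0,-32,0],[0,-41.6,0],[0,-41.6,0],[0,-41.6,0],[0,-41.6,0]],"offset":[[0,0,0],[0,0,0.5],[-0.5,0,1],[-0.9,-0.2,1.5],[-0.9,-0.2,2.3],[-0.9,-0.2,2.3],[-0.9,-0.2,2.3],[-0.9,-0.2,2.3]],"grip":[1,1,1,1,1,1,1,1]}' 25
python3 - <<'E'
from h import *
go([480,230,33.5],down(144.4,-45),True)
go([480,230,36],down(144.4,-45),True)
c=cam("wrist");cv2.imwrite("pics/w7.png",c["pixels"])
c=cam("side");crop(c,160,120,340,255,"pics/s7.png",4)
E
```

```text
t: 16.85
tool_pos: [490.8, 222.9, 100.6]
orientation: [0.727, 2.272, -0.304]
wrist_force: [-0.2, 0.6, -2.0]
opening: 45.8
pos [490.8 222.9 100.6] xyz axes z [ 0.568 -0.411 -0.712] -> offset cm [ 5.61 -0.01  5.78] dr deg [-0.2 -0.4  0.2] t 16.85 q [ 0.5   0.54  1.78 -1.1   0.79  0.35] open 45.8 F [-0.2  0.6 -2. ]
pos [490.8 222.9 100.6] xyz axes z [ 0.568 -0.411 -0.712] -> offset cm [ 5.44 -0.01  5.6 ] dr deg [-0.2 -0.4  0.2] t 16.85 q [ 0.5   0.54  1.78 -1.1   0.79  0.35] open 45.8 F [-0.2  0.6 -2. ]
```

View pics/w7.png

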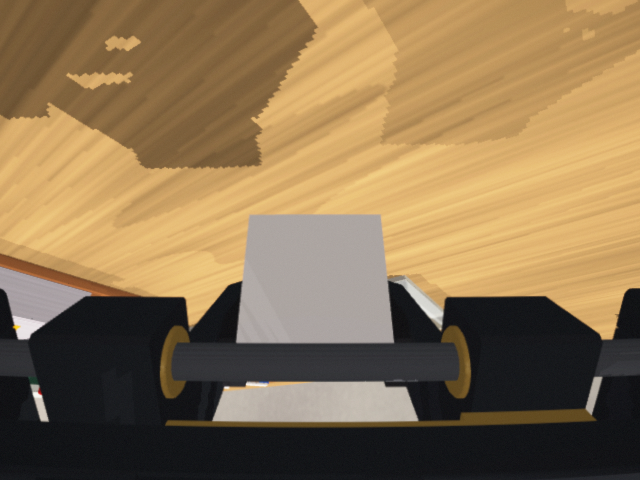

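View pics/s7.png

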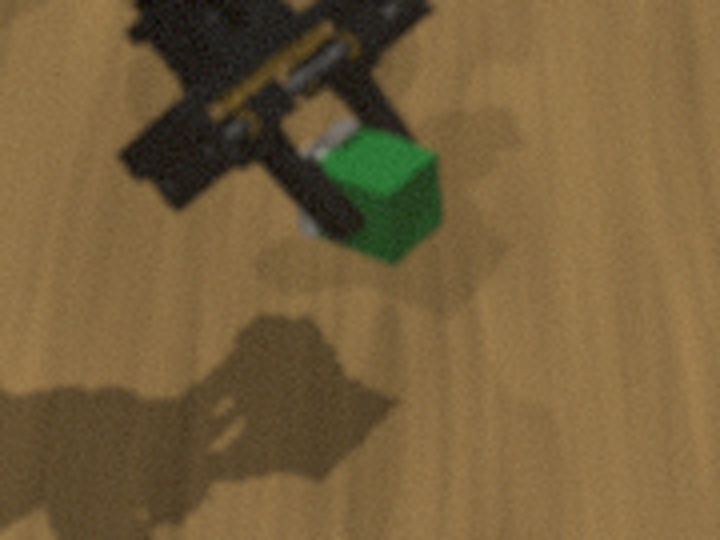

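```bash
python3 -m creep '{"dr":[[0,0,0],[0,-0.4,0],[0,-0.4,0],[0,-0.4,0],[0,-0.4,0],[0,-0.4,0],[0,-0.4,0],[0,-0.4,0]],"offset":[[1.5,0,1.5],[3,0,3],[4.2,0,4.2],[5,0,5],[5.3,0,5.4],[5.5,0,5.7],[5.5,0,5.7],[5.5,0,5.7]],"grip":[1,1,1,1,1,1,1,1]}' 25
python3 - <<'E'
from h import *
go([480,230,32],down(144.4,-45),True)
c=cam("side");crop(c,160,120,340,255,"pics/s8.png",4)
E
```

```text
t: 17.75
tool_pos: [491.8, 221.9, 22.2]
orientation: [0.725, 2.262, -0.306]
wrist_force: [0.5, -0.4, -1.3]
opening: 45.3
pos [491.8 221.9  22.2] xyz axes z [ 0.574 -0.415 -0.706] -> offset cm [ 0.32 -0.03  0.2 ] dr deg [-0.2  0.1  0.1] t 17.75 q [ 0.5   0.69  1.83 -1.32  0.72  0.65] open 45.3 F [ 0.5 -0.4 -1.3]
```

View pics/s8.png

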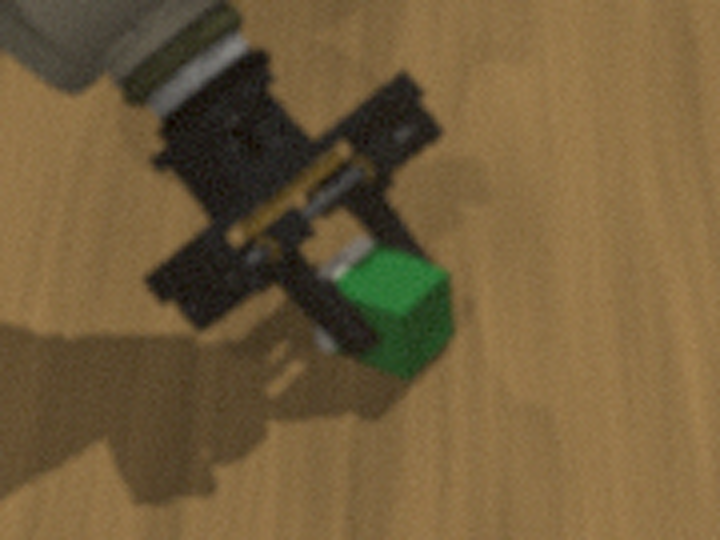

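```bash
python3 -m creep '{"dr":[[0,0,0],[0,0,0],[0,0,0],[0,0,0],[0,0,0],[0,0,0],[0,0,0],[0,0,0]],"offset":[[0.1,0,0.1],[0.2,0,0.2],[0.27,0,0.27],[0.27,0,0.27],[0.27,0,0.27],[0.27,0,0.27],[0.27,0,0.27],[0.27,0,0.27]],"grip":[1,1,1,1,1,1,1,1]}' 25
python3 -m creep '{"dr":[[0,0,0],[0,0,0],[0,0,0],[0,0,0],[0,0,0],[0,0,0],[0,0,0],[0,0,0]],"offset":[[0,0,0],[0,0,0],[0,0,0],[0,0,0],[0,0,0],[0,0,-1.5],[0,0,-4],[0,0,-8]],"grip":[0.3,0.2,0.1,0,0,0,0,0]}' 25
python3 - <<'E'
from h import *
go([480,230,200],down(144.4,0),True)
E
```

```text
t: 18.6
tool_pos: [491.5, 221.9, 17.8]
orientation: [0.724, 2.263, -0.306]
wrist_force: [-0.1, 0.0, -1.0]
opening: 45.9
t: 19.4
tool_pos: [445.2, 254.6, 73.9]
orientation: [0.726, 2.264, -0.31]
wrist_force: [0.4, 0.7, 0.2]
opening: 88.2
pos [445.2 254.6  73.9] xyz axes z [ 0.572 -0.417 -0.707] -> offset cm [-10.59  -0.04  -4.56] dr deg [-0.4 45.   0. ] t 19.4 q [ 0.62  0.58  1.82 -1.14  0.83  0.52] open 88.2 F [0.4 0.7 0.2]
```

```bash
python3 -m creep '{"dr":[[0,8,0],[0,16,0],[0,24,0],[0,32,0],[0,40,0],[0,45,0],[0,45,0],[0,45,0]],"offset":[[-2,0,-2],[-5,0,-4],[-8,0,-4.5],[-10.5,0,-4.5],[-10.5,0,-4.5],[-10.5,0,-4.5],[-10.5,0,-4.5],[-10.5,0,-4.5]],"grip":[0,0,0,0,0,0,0,0]}' 25
python3 - <<'E'
from h import *
h=np.array([np.cos(np.radians(144.4)),np.sin(np.radians(144.4)),0])
R=down(144.4,45);z=R.as_matrix()[:,2];G=np.array([484.8,226.7,31])
go(G-95*z,R,True)
c=cam("wrist");cv2.imwrite("pics/w9.png",c["pixels"]);print(proj(c,[(483.2,227.9,46)]))
c=cam("side");crop(c,160,120,340,255,"pics/s9.png",4)
E
```

```text
t: 20.2
tool_pos: [481.6, 229.5, 180.3]
orientation: [-0.965, -2.989, 0.007]
wrist_force: [0.3, 1.1, 0.1]
opening: 88.1
pos [481.6 229.5 180.3] xyz axes z [-0.002 -0.004 -1.   ] -> offset cm [-5.79  0.02  9.56] dr deg [-0.2 45.1 -0.3] t 20.2 q [ 0.22  0.4   1.44 -0.    1.3  -0.72] open 88.1 F [0.3 1.1 0.1]
[[315.62160573 231.72603663]]
```

View pics/w9.png

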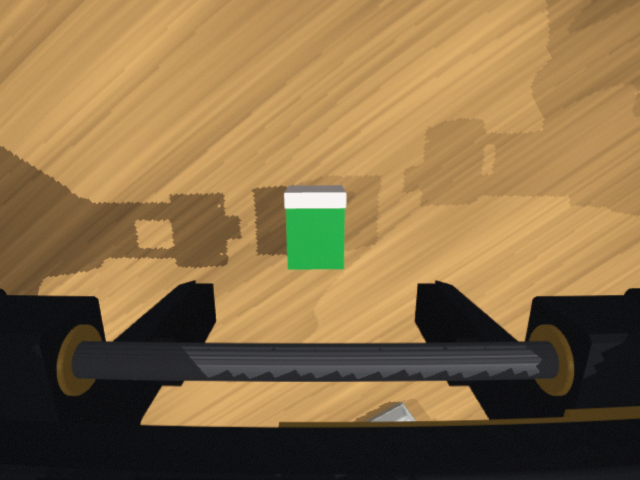

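```bash
python3 -m creep '{"dr":[[0,8,0],[0,16,0],[0,24,0],[0,32,0],[0,40,0],[0,45,0],[0,45,-0.3],[0,45,-0.3]],"offset":[[-2,0,0],[-5.8,0,1],[-5.8,0,4],[-5.8,0,6],[-5.8,0,8],[-5.8,0,9.5],[-5.8,0,9.5],[-5.8,0,9.5]],"grip":[0,0,0,0,0,0,0,0]}' 25
python3 - <<'E'
from h import *
R=down(144.4,45);z=R.as_matrix()[:,2];G=np.array([484.8,226.7,31])
go(G,R,True)
E
```

```text
t: 21.1
tool_pos: [526.8, 197.4, 85.5]
orientation: [-0.722, -2.268, -0.292]
wrist_force: [-0.6, 0.1, 0.3]
opening: 87.9
pos [526.8 197.4  85.5] xyz axes z [-0.577  0.404 -0.71 ] -> offset cm [-0.2   0.    9.38] dr deg [-0.4  0.2  0.1] t 21.1 q [-0.03  0.81  1.18  0.41  1.82 -1.02] open 87.9 F [-0.6  0.1  0.3]
```

```bash
python3 -m creep '{"dr":[[0,0,0],[-0.4,0,0],[-0.4,0,0],[-0.4,0,0],[-0.4,0,0],[-0.4,0,0],[-0.4,0,0],[-0.4,0,0]],"offset":[[-0.1,0,3],[-0.2,0,6],[-0.2,0,8],[-0.2,0,9.3],[-0.2,0,9.3],[-0.2,0,9.3],[-0.2,0,9.3],[-0.2,0,9.3]],"grip":[0,0,0,0,0,0.4,0.6,1]}' 25
python3 -m creep '{"dr":[[0,0,0],[0,0,0],[0,0,0],[0,0,0],[0,0,0],[0,0,0],[0,0,0],[0,0,0]],"offset":[[0,0,0],[0,0,0],[0,0,0],[0,0,0],[2,0,-2],[5,0,-5],[8,0,-8],[10,0,-10]],"grip":[1,1,1,1,1,1,1,1]}' 25
python3 - <<'E'
from h import *
# at rest grasp pose + deck targets
go((449.5,-174.8,250),down(144.4,0))
for a in (6.7,186.7):
  for t in (45,-45): print(a,t,down(a,t).as_matrix()[:,2].round(2))
E
```

```text
t: 21.9
tool_pos: [475.4, 233.5, 18.9]
orientation: [-0.727, -2.267, -0.304]
wrist_force: [-1.5, 0.2, 0.1]
opening: 66.3
t: 22.7
tool_pos: [474.6, 233.5, 162.0]
orientation: [-0.726, -2.267, -0.304]
wrist_force: [1.0, 0.5, -1.8]
opening: 45.5
pos [474.6 233.5 162. ] xyz axes z [-0.571  0.413 -0.71 ] -> offset cm [ -9.13 -34.62 -21.65] dr deg [  0.2 -44.8   0.1] t 22.7 q [ 0.02  0.65  1.27  0.46  1.86 -0.95] open 45.5 F [ 1.   0.5 -1.8]
6.7 45 [ 0.7   0.08 -0.71]
6.7 -45 [-0.7  -0.08 -0.71]
186.7 45 [-0.7  -0.08 -0.71]
186.7 -45 [ 0.7   0.08 -0.71]
```

Run:
```python
from h import *
go((455,-60,240),down(126.7,-15))
```

```text
pos [474.6 233.5 162. ] xyz axes z [-0.571  0.413 -0.71 ] -> offset cm [ -5.43 -24.97 -16.52] dr deg [ -4.5 -59.3  17.9] t 22.7 q [ 0.02  0.65  1.27  0.46  1.86 -0.95] open 45.5 F [ 1.   0.5 -1.8]
```

```bash
python3 -m creep '{"dr":[[-0.6,-8,2.4],[-1.2,-16,5],[-1.8,-24,7],[-2.4,-32,10],[-3,-40,12],[-3.6,-48,14],[-4,-54,16],[-4.5,-59.3,17.9]],"offset":[[1,-2,-3],[1,-6,-6],[0,-10,-9],[-1,-14,-11],[-2,-18,-13],[-4,-21,-15],[-5.4,-24,-16.5],[-5.4,-25,-16.5]],"grip":[1,1,1,1,1,1,1,1]}' 25
python3 - <<'E'
from h import *
h=np.array([np.cos(np.radians(126.7)),np.sin(np.radians(126.7)),0])
B=np.array([449.5,-174.8,55]);G=B+9.4*h+[0,0,34.6]
go(G+[0,0,90],down(126.7,-45),True)
E
```

```text
t: 23.5
tool_pos: [454.3, -62.5, 238.0]
orientation: [1.305, 2.591, -0.176]
wrist_force: [-0.3, -0.2, -2.0]
opening: 45.6
pos [454.3 -62.5 238. ] xyz axes z [ 0.154 -0.211 -0.965] -> offset cm [-6.94 -7.05  9.33] dr deg [ -0.2 -29.9  -0.1] t 23.5 q [-0.31  0.15  1.65 -0.17  1.13 -0.89] open 45.6 F [-0.3 -0.2 -2. ]
```

```bash
python3 -m creep '{"dr":[[0,-7,0],[0,-14,0],[0,-22,0],[0,-30,0],[0,-30,0],[0,-30,0],[0,-30,0],[0,-30,0]],"offset":[[-2,-2,0],[-5,-5,2],[-6.9,-7,5],[-6.9,-7,7],[-6.9,-7,9.3],[-6.9,-7,9.3],[-6.9,-7,9.3],[-6.9,-7,9.3]],"grip":[1,1,1,1,1,1,1,1]}' 25
python3 - <<'E'
from h import *
h=np.array([np.cos(np.radians(126.7)),np.sin(np.radians(126.7)),0])
B=np.array([449.5,-174.8,55]);G=B+9.4*h+[0,0,34.6]
go(G+[0,0,40],down(126.7,-45),True)
c=cam("side");crop(c,130,230,350,395,"pics/s10.png",3.6);print(((proj(c,[B,B+[0,0,90],B+[0,0,152]])-(130,230))*3.6).round())
E
```

```text
t: 24.3
tool_pos: [451.8, -174.3, 164.5]
orientation: [1.078, 2.153, -0.448]
wrist_force: [1.6, 0.9, -1.3]
opening: 45.6
pos [ 451.8 -174.3  164.5] xyz axes z [ 0.419 -0.566 -0.71 ] -> offset cm [ 3.19 -0.2   3.65] dr deg [-0.1 -0.3  0.2] t 24.3 q [-0.44  0.25  2.04 -1.21  0.37 -0.02] open 45.6 F [ 1.6  0.9 -1.3]
[[363. 373.]
 [338. 246.]
 [319. 147.]]
```

View pics/s10.png

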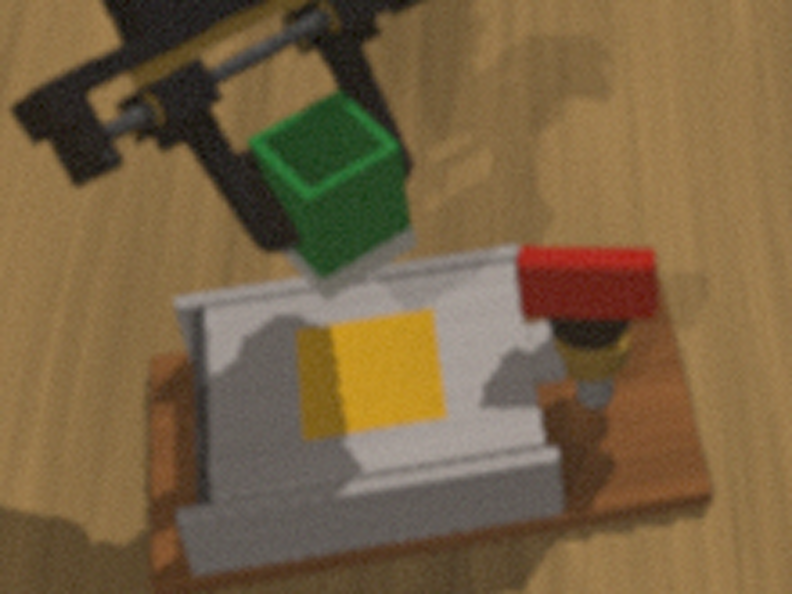

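Run:
```python
from h import *
h=np.array([np.cos(np.radians(99)),np.sin(np.radians(99)),0])
B=np.array([450.5,-174.8,55]);G=B+9.4*h+[0,0,34.6]
go(G+[0,0,80],down(99,-45),True)
```

```text
pos [ 452.1 -174.5  165.4] xyz axes z [ 0.42  -0.566 -0.71 ] -> offset cm [ 0.45 -0.33  0.85] dr deg [19.4 -0.1 19.8] t 24.35 q [-0.44  0.25  2.04 -1.21  0.37 -0.03] open 45.7 F [-0.3  0.2 -0.8]
```

```bash
python3 -m creep '{"dr":[[4.8,0,5],[9.6,0,10],[14.4,0,15],[19.4,0,19.8],[19.4,0,19.8],[19.4,0,19.8],[19.4,0,19.8],[19.4,0,19.8]],"offset":[[0.1,-0.1,0.1],[0.2,-0.2,0.3],[0.3,-0.3,0.5],[0.4,-0.3,0.8],[0.4,-0.3,0.8],[0.4,-0.3,0.8],[0.4,-0.3,0.8],[0.4,-0.3,0.8]],"grip":[1,1,1,1,1,1,1,1]}' 25
python3 - <<'E'
from h import *
h=np.array([np.cos(np.radians(99)),np.sin(np.radians(99)),0])
B=np.array([450.5,-174.8,55]);G=B+9.4*h+[0,0,34.6]
go(G+[0,0,40],down(99,-45),True)
E
```

```text
t: 25.15
tool_pos: [451.1, -178.7, 157.5]
orientation: [1.6, 1.875, -0.659]
wrist_force: [-0.2, 0.3, -1.5]
opening: 46.0
pos [ 451.1 -178.7  157.5] xyz axes z [ 0.112 -0.697 -0.709] -> offset cm [ 2.91 -0.01  2.93] dr deg [ 0.1 -0.1 -0. ] t 25.15 q [-0.29  0.37  1.86 -1.04  0.83  0.26] open 46.0 F [-0.2  0.3 -1.5]
```

```bash
python3 -m creep '{"dr":[[0,0,0],[0,0,0],[0,0,0],[0,0,0],[0,0,0],[0,0,0],[0,0,0],[0,0,0]],"offset":[[0.6,0,0.6],[1.3,0,1.3],[2,0,2],[2.6,0,2.6],[3.2,0,3.2],[3.6,0,3.6],[3.6,0,3.6],[3.6,0,3.6]],"grip":[1,1,1,1,1,1,1,1]}' 25
python3 - <<'E'
from h import *
h=np.array([np.cos(np.radians(99)),np.sin(np.radians(99)),0])
B=np.array([450.5,-174.8,55]);G=B+9.4*h+[0,0,34.6]
go(G+[0,0,5],down(99,-45),True)
c=cam("side");crop(c,130,230,350,395,"pics/s11.png",3.6)
print(((proj(c,[B+[0,0,30]])-(130,230))*3.6).round())
c=cam("top");crop(c,340,230,490,400,"pics/t11.png",3.5)
E
```

```text
t: 25.95
tool_pos: [451.7, -178.6, 106.6]
orientation: [1.601, 1.874, -0.659]
wrist_force: [-0.1, -0.4, -3.0]
opening: 45.8
pos [ 451.7 -178.6  106.6] xyz axes z [ 0.112 -0.697 -0.709] -> offset cm [ 1.78 -0.06  1.81] dr deg [ 0.1 -0.1 -0. ] t 25.95 q [-0.29  0.47  1.92 -1.18  0.76  0.46] open 45.8 F [-0.1 -0.4 -3. ]
[[358. 332.]]
```

View pics/s11.png

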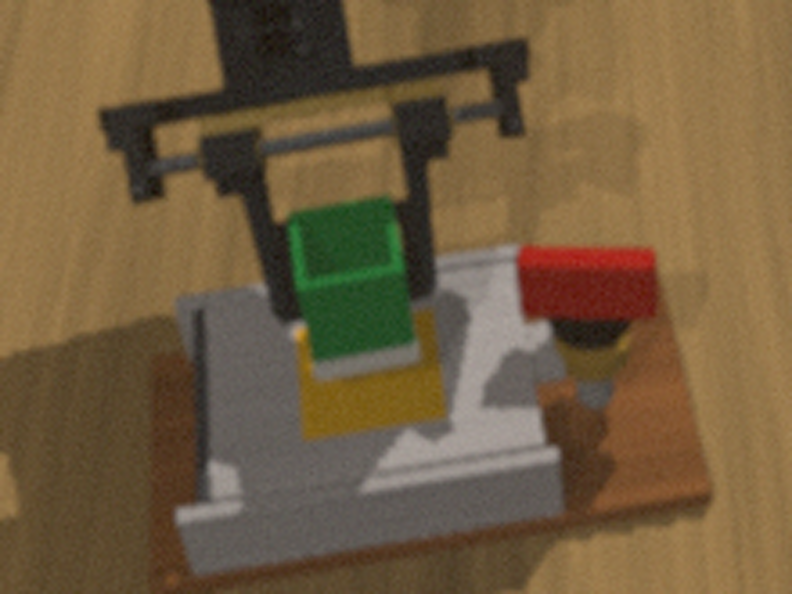

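View pics/t11.png

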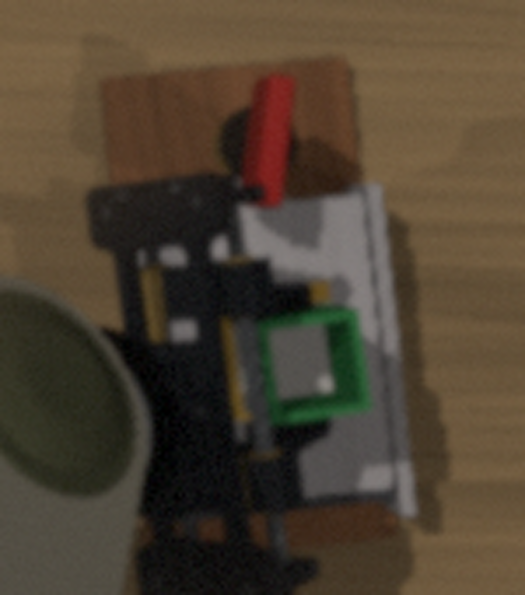

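```bash
python3 -m creep '{"dr":[[0,0,0],[0,0,0],[0,0,0],[0,0,0],[0,0,0],[0,0,0],[0,0,0],[0,0,0]],"offset":[[0.4,0,0.4],[0.8,0,0.8],[1.2,0,1.2],[1.5,0,1.5],[1.75,0,1.75],[1.9,0,1.9],[1.9,0,1.9],[1.9,0,1.9]],"grip":[1,1,1,1,1,1,1,1]}' 25
python3 - <<'E'
from h import *
h=np.array([np.cos(np.radians(99)),np.sin(np.radians(99)),0])
B=np.array([450.5,-174.8,55]);G=B+9.4*h+[0,0,34.6]
go(G,down(99,-45),True)
c=cam("side");crop(c,130,230,350,395,"pics/s12.png",3.6)
E
```

```text
t: 26.85
tool_pos: [451.8, -178.4, 79.5]
orientation: [1.601, 1.874, -0.659]
wrist_force: [-0.8, -0.2, -2.2]
opening: 45.7
pos [ 451.8 -178.4   79.5] xyz axes z [ 0.112 -0.697 -0.709] -> offset cm [ 0.22 -0.07  0.25] dr deg [ 0.1 -0.1 -0. ] t 26.85 q [-0.29  0.52  1.94 -1.26  0.73  0.57] open 45.7 F [-0.8 -0.2 -2.2]
```

View pics/s12.png

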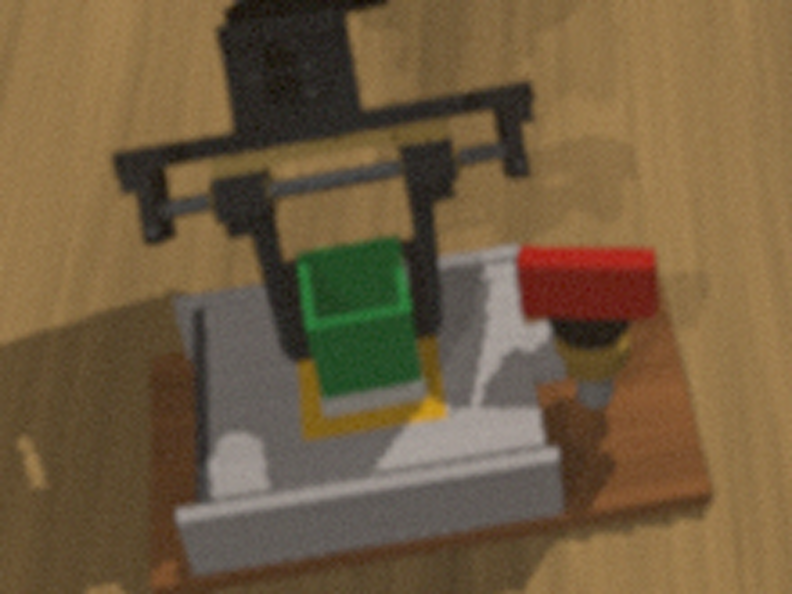

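```bash
python3 -m creep '{"dr":[[0,0,0],[0,0,0],[0,0,0],[0,0,0],[0,0,0],[0,0,0],[0,0,0],[0,0,0]],"offset":[[0.05,0,0.05],[0.1,0,0.1],[0.15,0,0.15],[0.18,0,0.18],[0.18,0,0.18],[0.18,0,0.18],[0.18,0,0.18],[0.18,0,0.18]],"grip":[1,1,1,1,1,1,1,1]}' 25
python3 -m creep '{"dr":[[0,0,0],[0,0,0],[0,0,0],[0,0,0],[0,0,0],[0,0,0],[0,0,0],[0,0,0]],"offset":[[0.02,0,0.02],[0.04,0,0.04],[0.06,0,0.06],[0.06,0,0.06],[0.06,0,0.06],[0.06,0,0.06],[0.06,0,0.06],[0.06,0,0.06]],"grip":[1,1,1,1,1,1,1,1]}' 25
```

```text
t: 27.7
tool_pos: [451.8, -178.4, 76.9]
orientation: [1.601, 1.874, -0.66]
wrist_force: [-0.2, 0.6, -1.7]
opening: 45.9
t: 28.5
tool_pos: [451.8, -178.4, 76.0]
orientation: [1.601, 1.874, -0.66]
wrist_force: [-0.3, -0.4, -1.5]
opening: 46.0
```

```bash
python3 -m creep '{"dr":[[0,0,0],[0,0,0],[0,0,0],[0,0,0],[0,0,0],[0,0,0],[0,0,0],[0,0,0]],"offset":[[0.02,0,0.02],[0.04,0,0.04],[0.07,0,0.07],[0.07,0,0.07],[0.07,0,0.07],[0.07,0,0.07],[0.07,0,0.07],[0.07,0,0.07]],"grip":[1,1,1,1,1,1,1,1]}' 25
python3 - <<'E'
from h import *
print(r.sense()["wrist_force"])
c=cam("side");crop(c,170,280,310,385,"pics/s13.png",5.5)
E
```

```text
t: 29.3
tool_pos: [451.8, -178.5, 75.8]
orientation: [1.6, 1.873, -0.66]
wrist_force: [-2.3, 4.8, 8.1]
opening: 45.9
[-2.27838537  4.79367532  8.07473169]
```

View pics/s13.png

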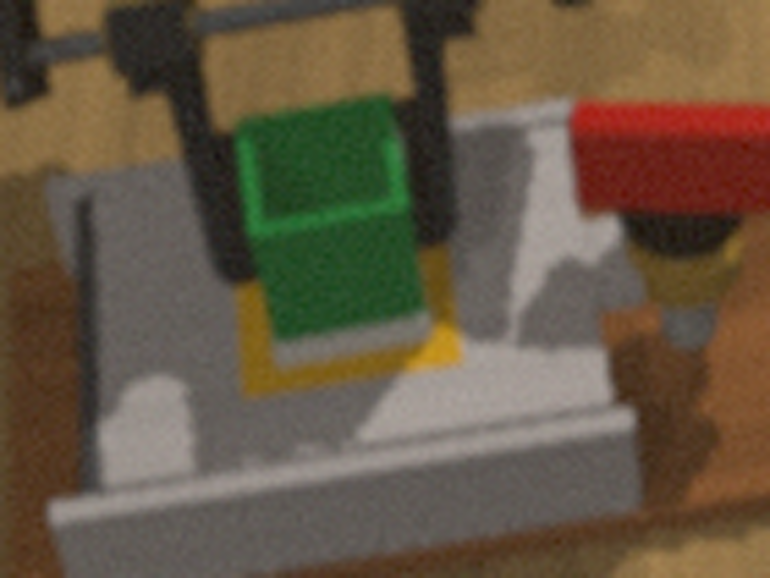

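```bash
python3 -m creep '{"dr":[[0,0,0],[0,0,0],[0,0,0],[0,0,0],[0,0,0],[0,0,0],[0,0,0],[0,0,0]],"offset":[[0,0,0],[0,0,0],[0,0,0],[0,0,0],[0,0,0],[0,0,-1.5],[0,0,-4],[0,0,-8]],"grip":[0.4,0.35,0.3,0.25,0.2,0.2,0.2,0.2]}' 25
python3 -m creep '{"dr":[[0,0,0],[0,0,0],[0,0,0],[0,8,0],[0,16,0],[0,24,0],[0,32,0],[0,40,0]],"offset":[[0,0,-4],[0,0,-8],[-2,0,-12],[-4,0,-14],[-6,0,-16],[-8,0,-18],[-9,0,-18],[-10,0,-18]],"grip":[0.2,0.2,0.2,0.2,0.2,0.2,0.2,0.2]}' 25
python3 - <<'E'
from h import *
c=cam("side");crop(c,160,270,340,400,"pics/s14.png",4.2)
c=cam("top");crop(c,340,230,490,400,"pics/t14.png",3.5);cv2.imwrite("pics/t14f.png",c["pixels"])
E
```

```text
t: 30.15
tool_pos: [442.2, -122.7, 131.3]
orientation: [1.603, 1.875, -0.662]
wrist_force: [-0.2, -0.6, -0.6]
opening: 70.3
t: 30.95
tool_pos: [433.8, -67.1, 331.5]
orientation: [1.995, 2.341, -0.075]
wrist_force: [-0.4, 0.5, 0.3]
opening: 70.7
```

View pics/s14.png

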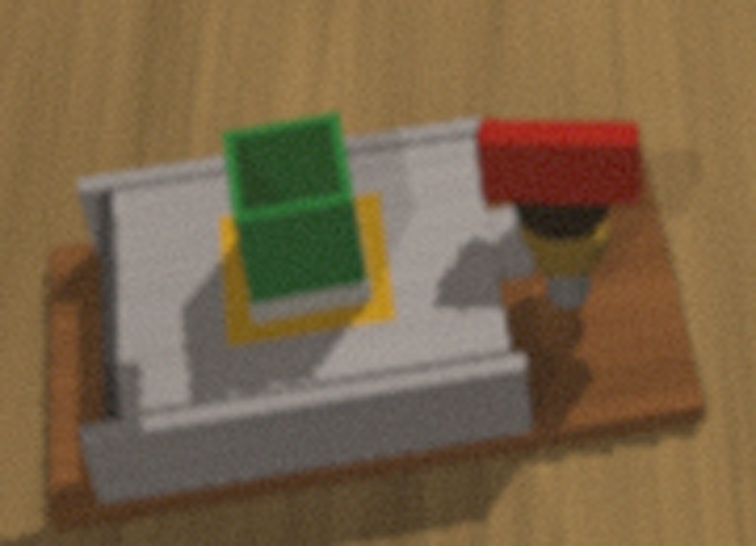

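View pics/t14f.png

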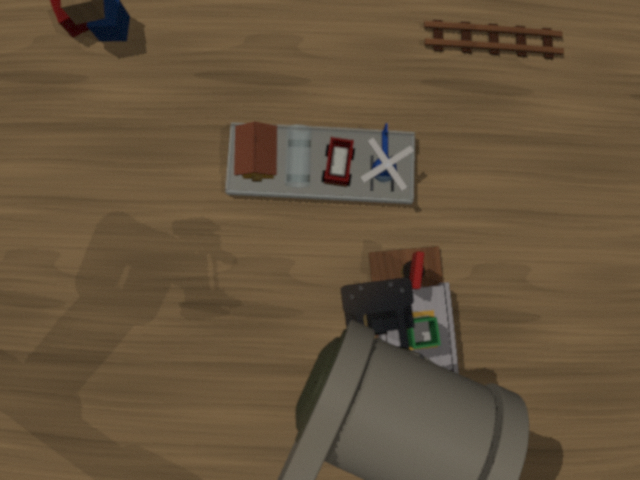

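```bash
python3 -m creep '{"dr":[[0,0,0],[0,0,0],[0,0,0],[0,0,0],[0,0,0],[0,0,0],[0,0,0],[0,0,0]],"offset":[[4,0,0],[8,0,0],[12,0,0],[16,0,0],[20,0,0],[24,0,0],[24,0,0],[24,0,0]],"grip":[0.2,0.2,0.2,0.2,0.2,0.2,0.2,0.2]}' 25
python3 - <<'E'
from h import *
s=cam("side");c=cam("top");cv2.imwrite("pics/t15.png",c["pixels"])
crop(c,350,235,480,400,"pics/t15z.png",4.5)
print(r.sense()["tool_pos"])
o=np.array([449.8,-174.8,0]);a=np.radians(6.7);X=np.array([np.cos(a),np.sin(a),0]);Y=np.array([-np.sin(a),np.cos(a),0]);Z=np.array([0,0,1])
print("yellow pred top",((proj(c,[o+x*X+y*Y+55*Z for x,y in((33,33),(33,-33),(-33,-33),(-33,33))])-(350,235)+.5)*4.5).round().tolist())
# tub green rim in top
for k,n in((c,"top"),(s,"side")):
  m=mask(k,(50,90,30),(85,255,255));mm=max(comps(m),key=lambda x:x[1][4])
  cn=cv2.findContours(mm[0].astype(np.uint8),cv2.RETR_EXTERNAL,cv2.CHAIN_APPROX_NONE)[0][0]
  rc=cv2.minAreaRect(cn);print(n,mm[1],rc)
  if n=="top":print(onz(k,[rc[0]],117),onz(k,cv2.boxPoints(rc),117).round(1)[:,:2].tolist())
E
```

```text
t: 31.85
tool_pos: [395.4, 169.7, 308.8]
orientation: [1.992, 2.34, -0.086]
wrist_force: [-0.7, 0.1, 0.7]
opening: 70.7
[396.0440588  168.49300235 309.1618608 ]
yellow pred top [[214.0, 354.0], [377.0, 338.0], [395.0, 505.0], [231.0, 522.0]]
top [406 317  34  32 533] ((422.42706298828125, 332.0378723144531), (29.216989517211914, 31.296491622924805), 81.02737426757812)
[[ 451.30237334 -169.88220881  117.        ]] [[470.3, -140.0], [479.4, -191.7], [432.2, -199.8], [423.4, -148.3]]
side [ 214  297   32   44 1074] ((229.541259765625, 318.86236572265625), (39.836822509765625, 28.014284133911133), 80.13418579101562)
```

View pics/t15z.png

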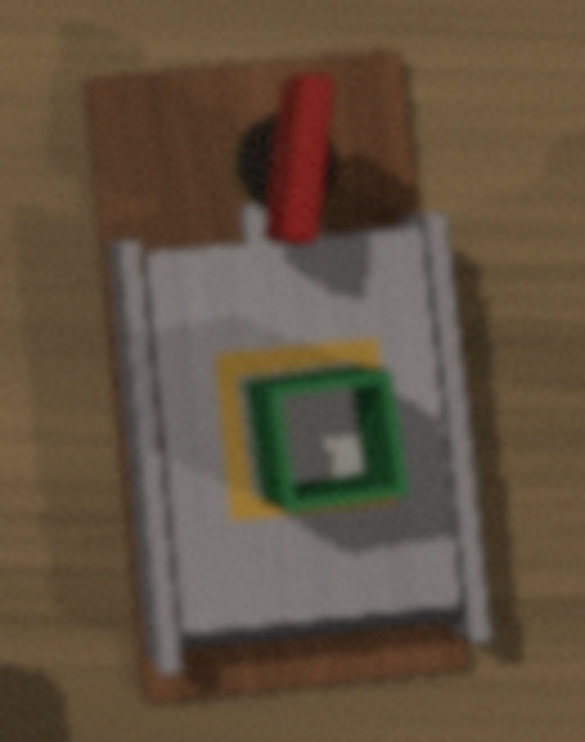

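```bash
python3 -c "
from rig import r,sign_off
s=r.sense();print(s['t'],abs(s['dq']).max(),s['wrist_force']);print(sign_off())"
```

```text
31.95 0.023237780054370407 [-0.41453205 -0.75639237  0.02826358]
the job is handed in; nothing more can be done
None
```

I levelled the deck, set the tub mouth up on the yellow square, let go of everything and handed the job in at about 32 s. The hand-in reports no verdict, so what follows is from my own checks.

**What I did**
- **Deck:** I turned the red knob about 137° clockwise in two grips.
- **Tub:** I laid it on its side, regrasped it, and turned it mouth up. I then lowered it onto the deck until the wrist read about 10 N, and released it.

**What the last checks showed**
- **Level:** the tilted wrist view gave 0 to 0.005 rad from the yellow square and about 0.01 rad from the deck's edge. The limit is 0.02 rad. I took this view before placing the tub and did not repeat it afterwards. The knob looks unmoved in later pictures, and the tub touched down within about 1 mm of the height expected for a level deck.
- **Tub:** it stands mouth up about 1–3 mm from the centre of the square. My automatic colour fit put it about 5 mm off in y, but it had included a side wall of the tub; the corners I read off the rim by eye put it closer. Both are within the 20 mm limit.
- **Toys and gripper:** the toys look unmoved in the last full overhead view, and the gripper is clear of everything.

**What disagreed**
- **Rail ends:** they did not match my assumed rail position (x from -85 to +85 mm) by 3–4 mm, so I did not use them for the level reading.
- **Cameras:** the side camera put the yellow square about 3 mm further along x than the top camera; I aimed between the two.

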